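# Stopper the leaning grain sample flask

### The arm

A 7-joint arm with a two-finger parallel gripper is mounted at the origin on the work surface. World frame = base frame: x ahead of the robot, y to its left, z up, the work surface at z = 0. Lengths are in mm, angles in rad, forces in N, time in s.
With the tool pointing down it reaches from about 425 to 875 mm from the base axis. Payload 8.4 kg.
Tool frame: the origin (TCP) lies at the very end of the fingers, on their centre line; the grasp point (between the pads) lies 19 mm behind it; z points along the fingers, y is the direction in which the jaws open and shut (so a half turn about z gives the same grasp; the last joint's range is limited). The gripper opens to 85 mm and grips with 20 to 120 N. Pads are 22 mm wide; open, the fingers measure 114 mm over their backs; the gripper's body (76 mm by 85 mm) begins 54 mm behind the grasp point. The pads swing forward as they close: fully open they stand 13 mm farther back than shut.
Start: joints at [-1.365, 0.333, 0.04, 1.465, -0.013, 1.343, -0.059], TCP at [195.067, 620.009, 200.108] pointing down, gripper open.
Joint ranges: [-2.58, 2.58], [-0.38, 2.09], [-1.3, 1.39], [0.25, 2.4], [-1.5, 4.64], [0.08, 2.09], [-2.65, 2.65]. Speed limits (rad/s): [2.22, 2.22, 2.79, 2.79, 3.14, 3.14, 3.14].

### API

Orientations are given as a unit quaternion [x, y, z, w].
In Python, from cell import sensors, snapshot, order gives the robot as it stands.
- The arm moves only by the tool jog_arm, never from a script. Its arguments are lists of equal length, an entry for each row: "translation": the shift along the world's x, y, z in mm, a list of three; "yaw": the turn about the world's z in rad. A call has exactly 8 rows; each row shifts and turns the commanded pose from where the row before left it; what a row does not reach is not made up. A row lasts 1/8 s, in which the tool goes at most 62.5 mm and 10.7 degrees, less where a joint would pass 70% of its speed; a pose out of reach is approached as far as the arm can. A call with a gripper value outside its range is refused whole. "claw" is the closure, from -1 (fully open) to 1 (shut), set as the call begins (left out, the last holds). The fingers move at their own pace and stop on an object; "squeeze" is the grip in N (left out, the last holds). Time passes only in rows, so rows that do not move let the fingers close, or fill a call up. It gives the time, the measured TCP pose, the force and the opening at its end, in the units of the state.
- sensors.read_state(): the state, without advancing time (a new reading comes with each control period).
- snapshot(name): name is "scene" or "top" or "wrist"; returns a dict with "image" (400x640x3 uint8, red, green, blue), "K" (3x3 intrinsics, pixels), "R" (3x3) and "t" (3): a world point X has camera coordinates R X + t; the wrist camera has in their place "mount" (4x4, takes a point from camera to tool coordinates, whose origin is the TCP and whose axes are the flange's). Camera axes: x right, y down, z forward; pixel columns grow to the right and rows downward; lengths in mm; the calibration is good to about 2 mm. A picture is of the moment at which its call begins: read the wrist's pose just before it. There is no depth.
- order.close_job(): hands the job in, once; it reports no verdict.
The state is a dict: "time_s": time; "q": joint angles; "qd": joint speeds; "tau": joint torques, N m; "tool_pos": TCP position; "orientation": TCP orientation; "contact_force": force on the tool from outside, world axes, zero at the start; "wrist_torque": the same for the moment, N m; "finger_gap": finger opening in mm.
Only numpy, scipy, OpenCV 4.12 (cv2) and the standard library are available. Lean on these libraries where they do the work, as an engineer would, in place of code of your own. Each camera call takes 0.05 s, during which the arm holds its last target.

### The job

Take the red keyed stopper from its white parking cup and close the amber sample flask that leans in its sprung stand: put the tapered plug into the neck, feel for the angle at which its cross-bar drops into the slots of the collar, and leave it fully home, let go and at rest. Press only lightly, as glass is under it, and leave the sieves, sample box, dish and brush where they are.

Things in the scene. Friction and masses are not known exactly. Their poses are not given: they have to be found in the camera images.
- stopper: Loose keyed stopper, 100 mm long, 84 to 156 g, upright in the cup at first. Origin: centre of the plug's small lower end; z runs up its axis. Black rubber plug, a cone from diameter 26 mm at z = 0 to 36 mm at z = 46; red cross-bar 62 mm long along x, 10 mm wide (y), z = 46 to 56; red grip block above it. A half turn about z makes no difference.
- stopper_grip (a point): Point on the stopper's axis at its z = 80 mm, within the red grip block: 40 mm along x, 22 mm along y, from stopper z = 55 to 100. Pinch it across its 22 mm (closing along y). Axes as the stopper's.
- stopper_shoulder (a point): Point on the stopper's axis at its z = 46 mm, level with the underside of the cross-bar; axes as the stopper's.
- cup: White round parking cup, fixed, 68 mm wide at the foot, 52 mm at the rim, 53.5 mm high, open on top (bore 40 mm). Origin: centre of its underside. The plug stands in it, tip on its floor 8 mm up, cross-bar just above the rim: pull the stopper straight up at least 62 mm to clear it.
- flask_mouth (a point): Centre of the rim of the amber flask's neck. z points out along the flask's axis, 30 degrees from vertical; y is level; x rises at 30 degrees away from the side it leans to. Neck bore 39 mm, straight, over 60 mm deep. Fully home: stopper_shoulder at this point, axes in line, cross-bar down in the collar's slot. If it is not in line, the bar rides on the collar, shoulder 12 mm out.
- collar_top (a point): On the flask's axis 12 mm out from flask_mouth (same axes), level with the top of the aluminium collar on the rim: 44 mm inside, 76 mm outside, cut right across by a slot 16 mm wide, 12 mm deep. The slot's direction is not measured: up to 35 degrees either side of x, about z. Press lightly and turn: the bar drops in when in line (6 degrees of play). Collar turns only if forced (0.35 N m).
- flask: Amber conical flask, 92 mm across, 130 mm high plus the collar. Origin: centre of its foot; axes as flask_mouth. It yields along its axis on a spring, up to 14 mm: starts to yield at 3 to 5 N, then about 1 N more per mm, and comes back up when let go. More than 25 N between stopper and flask (or its stand) counts as rough.
- stand: Grey stand on a black base 170 x 130 mm, fixed to the table, that holds the flask. Origin: underside, on the table, 20 mm in front of the base plate's centre; the flask leans to the stand's -x (roughly towards the robot). The flask's mouth is 15 mm to the -x side of this point and 173 mm above the table.
- sieves: Bystander: two steel sieves with a lid and a black knob, 155 mm across, 121 mm high, loose. Origin: centre of underside.
- sample_box: Bystander: clear box of grain with a blue lid, 116 x 166 x 70 mm, loose. Origin: centre of underside.
- dish: Bystander: clear round dish, 68 mm across, 16 mm high, loose. Origin: centre of underside.
- brush: Bystander: small flat brush with a wooden handle and grey head, 160 mm long, lying loose. Origin: its underside, near the middle.
Things that resemble listed ones, but are neither listed nor needed, are in the scene too. What is shaped like the stopper but green or pink is not meant.

How it is judged:
By the outcome, as a careful person would: the job done as asked, in the order asked, and still so for the second after the job is handed in, with the robot touching nothing.
It also fails if it takes over 72 s, if anything falls off the work surface, if the arm or the gripper's body presses on something with over 40 N, if the wrist force passes 120 N, or if a joint passes its speed limit or range.

## Working session

There is one attempt and no reset: what is moved stays moved. The work goes in short steps, Python scripts to look and compute and a tool call to move; the robot and the scene stay as the last step left them, time stands still between calls to the robot, and variables do not carry over. Pictures are saved under pics/ and viewed, and the job is handed in when it is done.

Besides the shell and the picture viewer there is one more tool, called after "Request:" as name([rows], argument=value, ...), one row to a line, values as JSON. jog_arm: Moves the arm, as the interface text tells. Its arguments: {"type":"object","properties":{"translation":{"type":"array","items":{"type":"array","items":{"type":"number"}}},"yaw":{"type":"array","items":{"type":"number"}},"claw":{"type":"number"},"squeeze":{"type":"number"}},"required":["translation","yaw"]}

```bash
ls; mkdir -p pics; cat > h.py <<'E'
import numpy as np, cv2, pickle
from cell import sensors, snapshot, order
def snap(n,f):
    st=sensors.read_state(); s=snapshot(n); s['state']=st
    cv2.imwrite(f'pics/{f}.png',s['image'][:,:,::-1]); pickle.dump(s,open(f'pics/{f}.pkl','wb')); return s
E
python3 - <<'E'
from h import *
for n in('scene','top','wrist'):
    s=snap(n,n+'0'); print(n,s['K'].tolist(),[ (k,np.round(s[k],3).tolist()) for k in s if k in('R','t','mount')])
print(sensors.read_state())
E
```

```text
pics
scene [[512.4667698584643, 0.0, 315.1094401338677], [0.0, 512.4667698584643, 197.29796588763108], [0.0, 0.0, 1.0]] [('R', [[0.413, 0.91, -0.02], [0.66, -0.314, -0.683], [-0.628, 0.269, -0.73]]), ('t', [-274.444, -319.75, 1895.463])]
top [[387.55958312766415, 0.0, 319.3790114825562], [0.0, 387.55958312766415, 202.8709951174768], [0.0, 0.0, 1.0]] [('R', [[-0.022, -1.0, 0.006], [-0.98, 0.021, -0.196], [0.196, -0.01, -0.981]]), ('t', [21.104, 639.442, 926.887])]
wrist [[332.53088019968226, 0.0, 317.12749515952675], [0.0, 332.53088019968226, 195.23917203874345], [0.0, 0.0, 1.0]] [('mount', [[0.002, -0.964, -0.268, 69.075], [1.0, 0.001, 0.001, -0.501], [-0.001, -0.268, 0.964, -173.494], [0.0, 0.0, 0.0, 1.0]])]
{'time_s': 0.15, 'q': array([-1.36520589,  0.33373803,  0.03989138,  1.46605862, -0.01343067,
        1.34330323, -0.05848273]), 'qd': array([ 0.00076909, -0.00166037,  0.0003618 , -0.00237047,  0.00011881,
        0.0008735 ,  0.00123402]), 'tau': array([ 3.25639972e-03, -6.59039354e+01,  1.36789128e+00, -4.05874050e+01,
        1.69948710e-02,  9.71738133e-03, -1.97972088e-05]), 'tool_pos': array([194.96464457, 619.66069795, 199.43733013]), 'orientation': array([ 1.51816233e-01,  9.88408542e-01, -6.17054642e-04, -6.63764926e-05]), 'contact_force': array([ 0.51724454, -0.21072494,  0.31668203]), 'wrist_torque': array([ 0.01539533, -0.00292823, -0.00432397]), 'finger_gap': 85.56727479187673}
```

View pics/scene0.png

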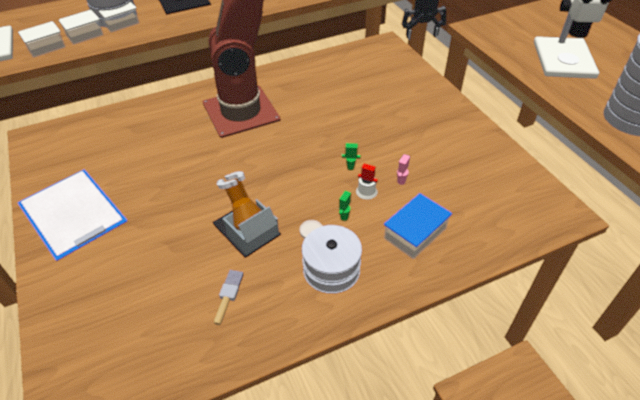

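View pics/top0.png

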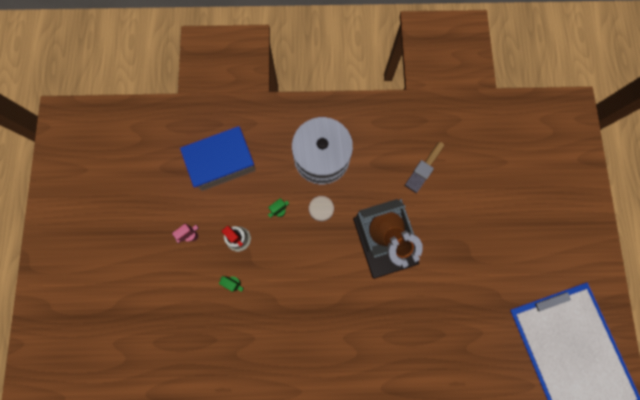

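View pics/wrist0.png

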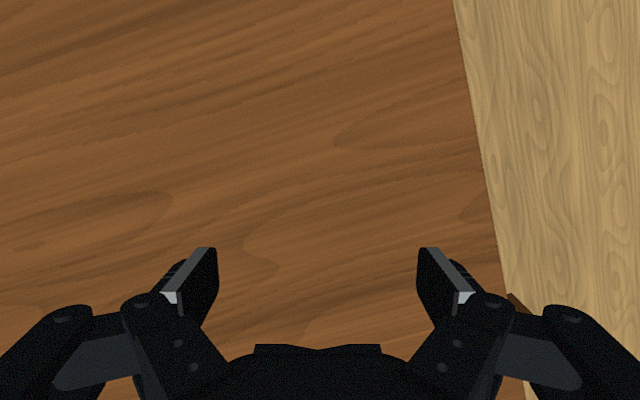

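```bash
python3 - <<'E'
import cv2
a=cv2.imread('pics/top0.png')
c1=cv2.resize(a[180:320,150:290],None,fx=4,fy=4,interpolation=cv2.INTER_CUBIC)
cv2.imwrite('pics/c1.png',c1)
cv2.imwrite('pics/c2.png',cv2.resize(a[190:290,340:440],None,fx=6,fy=6,interpolation=cv2.INTER_CUBIC)[:600])
b=cv2.imread('pics/scene0.png')
cv2.imwrite('pics/c3.png',cv2.resize(b[130:270,200:420],None,fx=3.6,fy=3.6,interpolation=cv2.INTER_CUBIC))
E
```

```text
(no output)
```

View pics/c1.png

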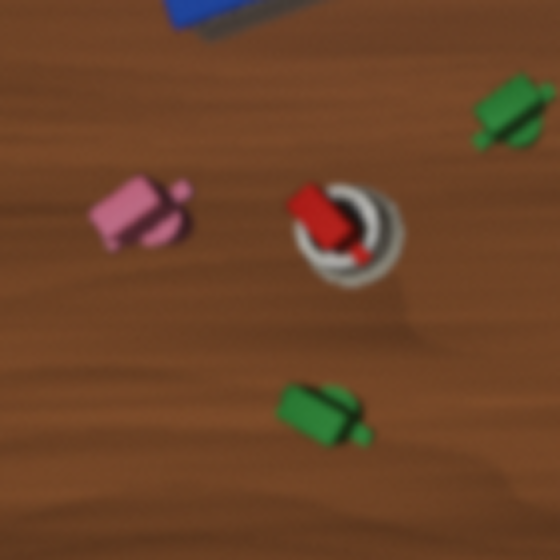

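View pics/c2.png

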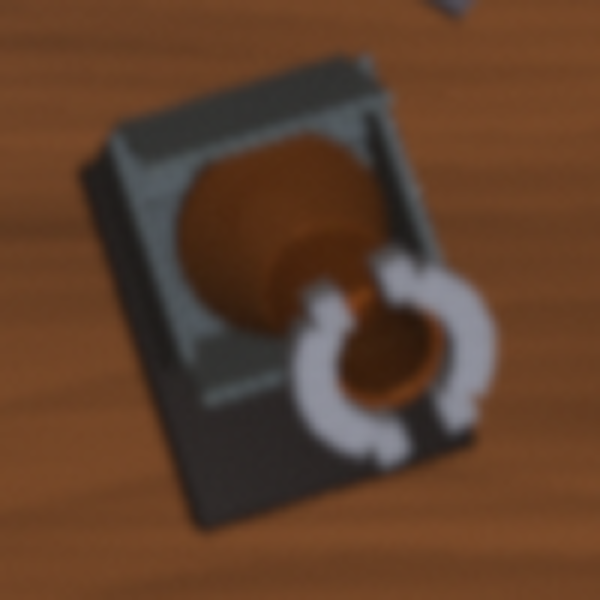

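View pics/c3.png

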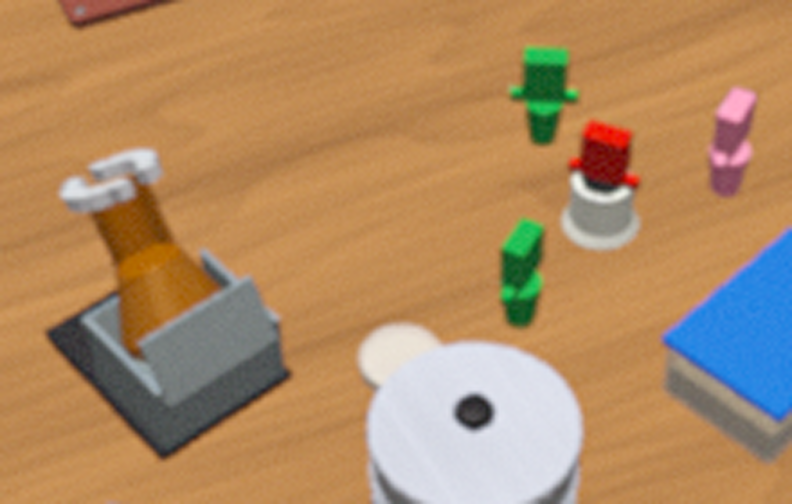

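```bash
cat >> h.py <<'E'
def ray(s,uv):
    K,R,t=s['K'],s['R'],s['t']
    d=R.T@np.linalg.inv(K)@np.array([uv[0],uv[1],1.]); c=-R.T@t; return c,d
def onz(s,uv,z):
    c,d=ray(s,uv); return c+d*(z-c[2])/d[2]
def proj(s,X):
    p=s['R']@np.asarray(X)+s['t']; p=s['K']@p; return p[:2]/p[2]
E
python3 - <<'E'
from h import *
s=pickle.load(open('pics/top0.pkl','rb'))
f=lambda u,v:(340+(u+.5)/6-.5,190+(v+.5)/6-.5)
for p in[(85,168),(200,528),(478,437)]: print('base',onz(s,f(*p),12))
for p in[(395,360)]: print('collar c',onz(s,f(*p),183))
g=lambda u,v:(150+(u+.5)/4-.5,180+(v+.5)/4-.5)
for p in[(310,185),(291,207),(335,250),(356,230)]: print('red top',onz(s,g(*p),108))
c=onz(s,g(361,256),64);print('bar end',c)
print(onz(s,g(338,227),53.5),onz(s,g(353,237),0))
E
```

```text
base [607.98293647 -84.19029123  12.        ]
base [ 449.63033815 -127.6390524    12.        ]
base [ 485.82191209 -250.7218118    12.        ]
collar c [ 507.57339934 -177.53929463  183.        ]
red top [579.08038267 230.76653583 108.        ]
red top [566.02293994 241.81439621 108.        ]
red top [539.66844457 214.93507172 108.        ]
red top [551.35663983 202.65214255 108.        ]
bar end [540.0265778  208.03152576  64.        ]
[559.71501784 224.96459633  53.5       ] [559.01904951 226.15524276   0.        ]
```

```bash
cat > fl.py <<'E'
from h import *
def frame(psi):
    r=np.radians(psi);c,s=np.cos(r),np.sin(r)
    X=np.array([c*np.cos(np.pi/6),s*np.cos(np.pi/6),.5]);Z=np.array([-.5*c,-.5*s,np.cos(np.pi/6)]);Y=np.cross(Z,X)
    return np.c_[X,Y,Z]
def onplane(s,uv,P,n):
    c,d=ray(s,uv);return c+d*(n@(P-c))/(n@d)
E
python3 - <<'E'
from fl import *
s=pickle.load(open('pics/top0.pkl','rb'))
f=lambda u,v:(340+(u+.5)/6-.5,190+(v+.5)/6-.5)
psi=15.9;F=frame(psi)
P=np.array([507.5,-177.5,173+12*.866])
for nm,p in dict(ul=(330,290),ur=(392,260),ll=(397,460),lr=(455,425),uc=(360,276),lc=(424,440),left=(295,365),right=(495,350)).items():
    q=F.T@(onplane(s,f(*p),P,F[:,2])-P);print(nm,q.round(1))
E
```

```text
ul [35.1 18.2  0. ]
ur [39.2 -6.3  0. ]
ll [-40.2   6.9  -0. ]
lr [-33.4 -17.2   0. ]
uc [36.9  6.4  0. ]
lc [-35.5  -4.6  -0. ]
left [10.4 36.6 -0. ]
right [ -8.4 -37.3   0. ]
```

Request:
jog_arm([
  [30,-33,5],
  [30,-33,5],
  [30,-33,5],
  [30,-33,5],
  [30,-33,5],
  [30,-33,5],
  [30,-33,5],
  [30,-33,5],
], yaw=[-0.17,-0.17,-0.17,-0.17,-0.17,-0.17,-0.17,-0.17], claw=-1)

```text
time_s: 1.15
tool_pos: [435.8, 354.7, 240.1]
orientation: [0.741, 0.671, -0.0, -0.0]
contact_force: [1.2, 1.0, -0.4]
finger_gap: 85.2
```

Request:
jog_arm([
  [31,-33,5],
  [31,-33,5],
  [31,-33,5],
  [31,-32,5],
  [0,0,0],
  [0,0,0],
  [0,0,0],
  [0,0,0],
], yaw=[-0.17,-0.17,-0.17,-0.17,0,0,0,0])

```text
time_s: 2.15
tool_pos: [558.4, 226.0, 260.0]
orientation: [0.921, 0.389, -0.0, -0.0]
contact_force: [0.7, 0.2, -0.3]
finger_gap: 85.2
```

```bash
python3 - <<'E'
from h import *
s=snap('wrist','w1'); print({k:np.round(s['state'][k],3) for k in('time_s','tool_pos','orientation','contact_force','q')})
E
```

```text
{'time_s': np.float64(2.15), 'tool_pos': array([558.444, 226.05 , 260.041]), 'orientation': array([ 0.921,  0.389, -0.   , -0.   ]), 'contact_force': array([ 0.652,  0.205, -0.304]), 'q': array([-0.927,  0.228,  0.568,  1.518, -0.124,  1.431, -1.125])}
```

View pics/w1.png

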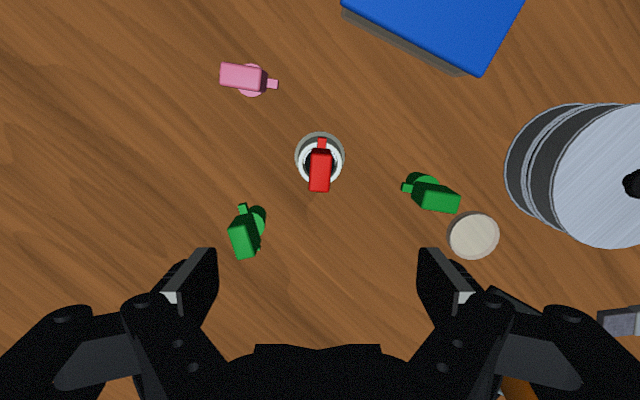

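```bash
cat >> h.py <<'E'
from scipy.spatial.transform import Rotation as Ro
def wcam(s):
    M=s['mount'];Rt=Ro.from_quat(s['state']['orientation']).as_matrix()
    Rc=Rt@M[:3,:3];c=Rt@M[:3,3]+s['state']['tool_pos']
    return dict(K=s['K'],R=Rc.T,t=-Rc.T@c,image=s['image'])
def load(f):
    s=pickle.load(open(f'pics/{f}.pkl','rb')); return wcam(s) if 'mount' in s else s
E
python3 - <<'E'
from h import *
a=cv2.imread('pics/w1.png');cv2.imwrite('pics/c4.png',cv2.resize(a[120:210,270:370],None,fx=6,fy=6,interpolation=cv2.INTER_CUBIC))
s=load('w1');hsv=cv2.cvtColor(s['image'],cv2.COLOR_RGB2HSV)
m=((hsv[...,0]<8)|(hsv[...,0]>172))&(hsv[...,1]>190)&(hsv[...,2]>90);m=m.astype(np.uint8);m[:, :250]=0;m[:,400:]=0
print(m.sum());y,x=np.nonzero(m);print(x.min(),x.max(),y.min(),y.max())
top=m&(hsv[...,2]>225).astype(np.uint8);print(top.sum())
print(np.degrees(Ro.from_quat(pickle.load(open('pics/w1.pkl','rb'))['state']['orientation']).as_euler('ZYX')))
E
```

```text
804
308 331 137 192
0
[ 4.57786889e+01 -4.15984718e-04 -1.79974094e+02]
```

View pics/c4.png

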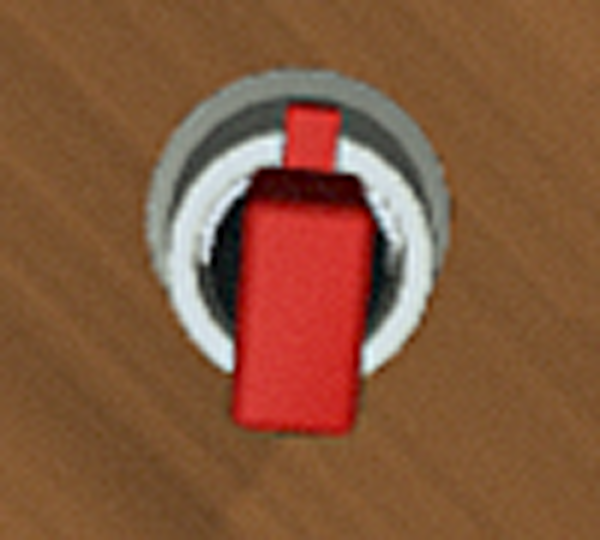

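```bash
python3 - <<'E'
from h import *
s=load('w1');f=lambda u,v:(270+(u+.5)/6-.5,120+(v+.5)/6-.5)
P=[onz(s,f(*p),108) for p in[(246,205),(374,205),(356,432),(235,430)]]
print(np.round(P,1),np.mean(P,0))
a=(P[0]+P[1])/2-(P[2]+P[3])/2;print(np.linalg.norm(a),np.linalg.norm((P[0]+P[3]-P[1]-P[2])/2),np.degrees(np.arctan2(a[1],a[0])))
print('rim',onz(s,f(301,258),53.5),'barend',onz(s,f(311,105),64))
E
```

```text
[[566.2 244.7 108. ]
 [581.2 230.1 108. ]
 [552.6 204.3 108. ]
 [538.2 218.8 108. ]] [559.53683019 224.48311748 108.        ]
38.32664082965988 20.684871148780243 42.40585702318516
rim [560.22012921 225.04271516  53.5       ] barend [582.43667619 245.51055201  64.        ]
```

Request:
jog_arm([
  [0.7,-0.6,-15],
  [0.7,-0.6,-28],
  [0,0,-28],
  [0,0,-28],
  [0,0,-28],
  [0,0,-28],
  [0,0,-20],
  [0,0,-10],
], yaw=[-0.024,-0.024,0,0,0,0,0,0], claw=-1, squeeze=30)

```text
time_s: 3.2
tool_pos: [559.8, 223.5, 73.7]
orientation: [0.931, 0.366, -0.001, 0.0]
contact_force: [0.5, 0.2, 0.6]
finger_gap: 85.8
```

Request:
jog_arm([
  [0,0,0],
  [0,0,0],
  [0,0,0],
  [0,0,0],
  [0,0,0],
  [0,0,0],
  [0,0,0],
  [0,0,0],
], yaw=[0,0,0,0,0,0,0,0], claw=1, squeeze=30)

```text
time_s: 4.2
tool_pos: [561.0, 224.2, 75.9]
orientation: [0.931, 0.366, 0.001, -0.0]
contact_force: [-0.2, 0.5, 5.8]
finger_gap: 19.6
```

```bash
python3 - <<'E'
from h import *
s=snap('wrist','w2'); print({k:np.round(s['state'][k],3) for k in('time_s','tool_pos','orientation','contact_force','wrist_torque','finger_gap')})
E
```

```text
{'time_s': np.float64(4.2), 'tool_pos': array([561.037, 224.17 ,  75.911]), 'orientation': array([ 0.931,  0.366,  0.001, -0.   ]), 'contact_force': array([-0.247,  0.487,  5.842]), 'wrist_torque': array([ 0.058,  0.044, -0.027]), 'finger_gap': np.float64(19.607)}
```

View pics/w2.png

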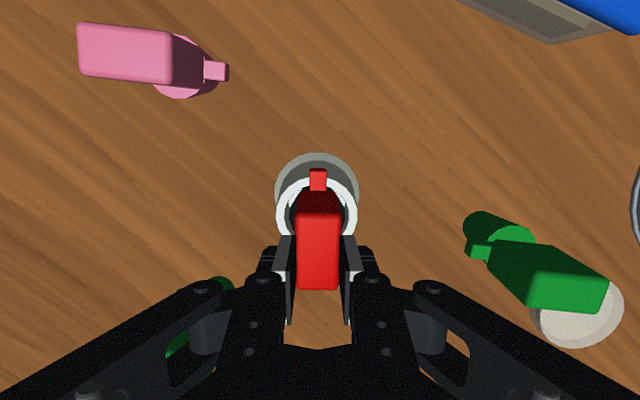

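Request:
jog_arm([
  [0,0,4],
  [0,0,7],
  [0,0,8],
  [0,0,8],
  [0,0,6],
  [0,0,2.5],
  [0,0,0],
  [0,0,0],
], yaw=[0,0,0,0,0,0,0,0])

```text
time_s: 5.25
tool_pos: [560.3, 223.8, 110.3]
orientation: [0.931, 0.366, -0.0, 0.0]
contact_force: [-0.8, -0.2, -0.3]
finger_gap: 19.5
```

Request:
jog_arm([
  [-4.4,-4.0,0],
  [-4.9,-4.5,0.6],
  [-4.9,-4.5,0.6],
  [-4.9,-4.5,-0.5],
  [-4.9,-4.5,-0.6],
  [-4.8,-4.4,-1.5],
  [-4.8,-4.4,-1.8],
  [0,0,0],
], yaw=[0,0,0,0,0,0,0,0])

```text
time_s: 6.25
tool_pos: [526.5, 192.6, 107.3]
orientation: [0.931, 0.366, -0.0, -0.0]
contact_force: [0.7, 0.4, -0.9]
finger_gap: -0.3
```

```bash
python3 - <<'E'
from h import *
s=snap('wrist','w3'); print({k:np.round(s['state'][k],3) for k in('time_s','tool_pos','orientation','contact_force','wrist_torque','finger_gap')})
s=snap('scene','s3');a=s['image'][100:240,290:450,::-1];cv2.imwrite('pics/c5.png',cv2.resize(a,None,fx=4,fy=4,interpolation=cv2.INTER_CUBIC))
E
```

```text
{'time_s': np.float64(6.25), 'tool_pos': array([526.501, 192.629, 107.295]), 'orientation': array([ 0.931,  0.366, -0.   , -0.   ]), 'contact_force': array([ 0.667,  0.434, -0.917]), 'wrist_torque': array([ 0.038,  0.009, -0.053]), 'finger_gap': np.float64(-0.263)}
```

View pics/w3.png

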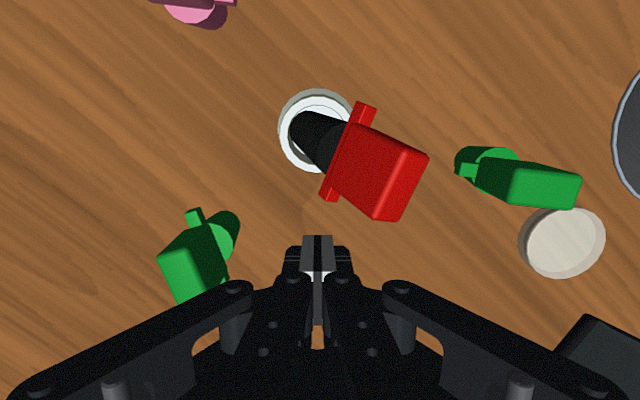

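View pics/c5.png

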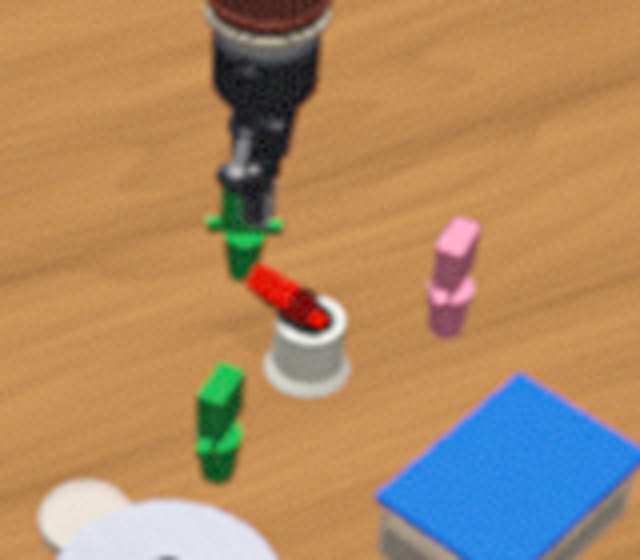

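```bash
python3 - <<'E'
import cv2
a=cv2.imread('pics/w3.png');cv2.imwrite('pics/c6.png',cv2.resize(a[80:230,270:440],None,fx=4.7,fy=4,interpolation=cv2.INTER_CUBIC)[:600]) if 0 else cv2.imwrite('pics/c6.png',cv2.resize(a[80:230,270:440],None,fx=4,fy=4,interpolation=cv2.INTER_CUBIC))
E
```

```text
(no output)
```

View pics/c6.png

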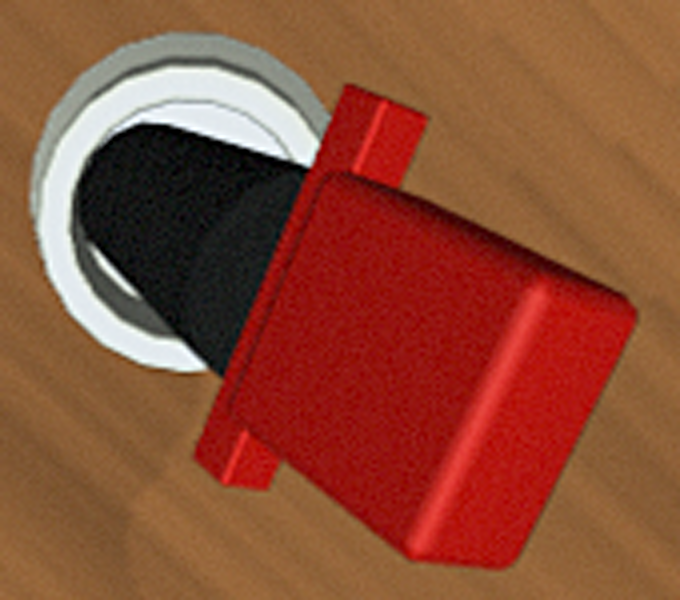

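```bash
cat > pose.py <<'E'
from h import *
from scipy.optimize import least_squares
def fit(name,obj,img,g=None):
    s=load(name);obj=np.array(obj,float);img=np.array(img,float)
    ok,rv,tv=cv2.solvePnP(obj,img,s['K'],None,flags=cv2.SOLVEPNP_SQPNP)
    rv,tv=cv2.solvePnPRefineLM(obj,img,s['K'],None,rv,tv)
    p,_=cv2.projectPoints(obj,rv,tv,s['K'],None);print('res',np.abs(p[:,0]-img).max(1).round(1))
    Rw=s['R'].T@cv2.Rodrigues(rv)[0];o=s['R'].T@(tv.ravel()-s['t']);return Rw,o
E
python3 - <<'E'
from pose import *
pts={(31,5,46):(345,85),(31,5,56):(387,100),(31,-5,56):(430,118),(-31,5,46):(196,455),(-31,5,56):(225,485),(-31,-5,56):(268,490),
(20,11,100):(545,283),(-20,11,100):(410,553),(20,11,56):(325,178),(-20,11,56):(230,412),(20,-11,100):(637,305),(-20,-11,100):(510,568)}
img=[(270+u/4-.4,80+v/4-.4) for u,v in pts.values()]
R,o=fit('w3',list(pts),img)
print(R.round(3),o.round(1));print('grip80',(o+R[:,2]*80).round(1),'top',(o+R[:,2]*100).round(1))
print('az lean',np.degrees(np.arctan2(R[1,2],R[0,2])),'tilt',np.degrees(np.arccos(R[2,2])),'x az',np.degrees(np.arctan2(R[1,0],R[0,0])))
E
```

```text
res [1.  1.7 1.6 0.9 1.3 1.2 1.4 1.6 2.4 1.3 1.4 0.5]
[[ 0.927 -0.329  0.178]
 [ 0.371  0.74  -0.562]
 [ 0.053  0.587  0.808]] [555.6 233.   29.9]
grip80 [569.8 188.1  94.5] top [573.4 176.8 110.6]
az lean -72.39521653029144 tilt 36.118864127210294 x az 21.79042729465967
```

Request:
jog_arm([
  [0,0,12],
  [0,0,20],
  [0,0,20],
  [0,0,13],
  [0,0,0],
  [10,-2,0],
  [10,-2,0],
  [10,-2,0],
], yaw=[0,0,0,0.05,0.17,0.17,0.17,0.17])

```text
time_s: 7.35
tool_pos: [557.5, 187.2, 173.4]
orientation: [0.737, 0.676, 0.0, 0.0]
contact_force: [1.4, 0.2, 0.7]
finger_gap: 0.1
```

Request:
jog_arm([
  [10,-2,0],
  [6,-3,0],
  [0,0,0],
  [0,0,0],
  [0,0,0],
  [0,0,0],
  [0,0,0],
  [0,0,0],
], yaw=[0.17,0.17,0.133,0,0,0,0,0], claw=-1)

```text
time_s: 8.35
tool_pos: [572.8, 182.1, 172.4]
orientation: [0.561, 0.828, -0.0, -0.0]
contact_force: [0.8, -0.3, -0.2]
finger_gap: 85.6
```

```bash
python3 - <<'E'
from h import *
s=snap('wrist','w4'); print({k:np.round(s['state'][k],3) for k in('time_s','tool_pos','orientation','contact_force','finger_gap')})
c=load('w4'); print(proj(c,(572,181.3,104)),np.degrees(Ro.from_quat(s['state']['orientation']).as_euler('ZYX')))
E
```

```text
{'time_s': np.float64(8.35), 'tool_pos': array([572.83 , 182.082, 172.423]), 'orientation': array([ 0.561,  0.828, -0.   , -0.   ]), 'contact_force': array([ 0.751, -0.259, -0.165]), 'finger_gap': np.float64(85.598)}
[317.22789204 197.22161782] [ 1.11810971e+02 -1.75199121e-04 -1.79996770e+02]
```

View pics/w4.png

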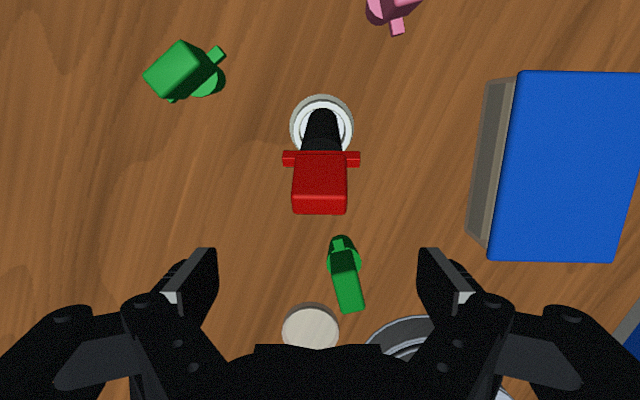

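```bash
python3 - <<'E'
from h import *
c=load('w4');s=pickle.load(open('pics/w4.pkl','rb'))
R=Ro.from_quat(s['state']['orientation']).as_matrix()
for uv,z in[((350,305),100),((330,275),100),((365,310),100),((375,325),121)]:
    print(uv,(R.T@(onz(c,uv,z)-s['state']['tool_pos'])).round(0))
E
```

```text
(350, 305) [-96.  27.  72.]
(330, 275) [-68.  10.  72.]
(365, 310) [-101.   40.   72.]
(375, 325) [-100.   45.   51.]
```

Request:
jog_arm([
  [-0.5,-0.5,-8],
  [0,0,-16],
  [0,0,-16],
  [0,0,-16],
  [0,0,-16],
  [0,0,-10],
  [0,0,-5],
  [0,0,0],
], yaw=[0,0,0,0,0,0,0,0])

```text
time_s: 9.4
tool_pos: [572.4, 181.5, 85.3]
orientation: [0.56, 0.828, -0.0, -0.0]
contact_force: [-0.2, 0.4, -0.3]
finger_gap: 85.9
```

Request:
jog_arm([
  [0,0,0],
  [0,0,0],
  [0,0,0],
  [0,0,0],
  [0,0,0],
  [0,0,0],
  [0,0,0],
  [0,0,0],
], yaw=[0,0,0,0,0,0,0,0], claw=1, squeeze=30)

```text
time_s: 10.4
tool_pos: [572.6, 181.5, 85.6]
orientation: [0.56, 0.828, 0.0, 0.0]
contact_force: [0.7, -0.5, 3.0]
finger_gap: 38.5
```

```bash
python3 - <<'E'
from h import *
s=snap('wrist','w5'); print({k:np.round(s['state'][k],3) for k in('time_s','tool_pos','contact_force','wrist_torque','finger_gap')})
E
```

```text
{'time_s': np.float64(10.4), 'tool_pos': array([572.595, 181.458,  85.568]), 'contact_force': array([ 0.731, -0.5  ,  2.993]), 'wrist_torque': array([-0.183, -0.239, -0.036]), 'finger_gap': np.float64(38.493)}
```

View pics/w5.png

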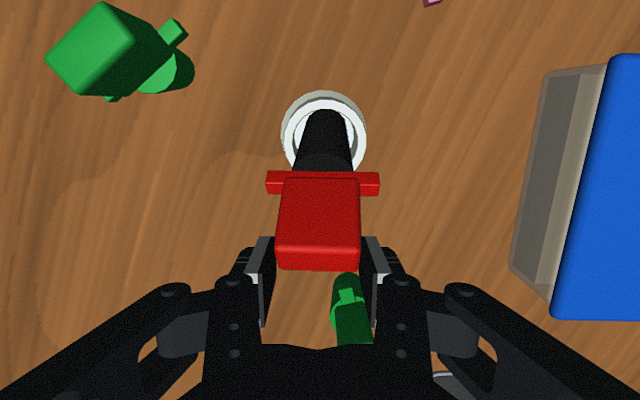

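Request:
jog_arm([
  [-1.0,3.0,2],
  [-1.5,4.5,2.6],
  [-1.5,4.5,2.5],
  [-1.5,4.5,2.2],
  [-1.5,4.5,2.0],
  [-1.5,4.5,1.8],
  [0,0,0],
  [0,0,0],
], yaw=[0,0,0,0,0,0,0,0])

```text
time_s: 11.45
tool_pos: [563.8, 207.0, 98.4]
orientation: [0.56, 0.828, -0.0, -0.0]
contact_force: [0.6, -1.6, -0.2]
finger_gap: 38.4
```

```bash
python3 - <<'E'
from h import *
s=snap('wrist','w6'); print({k:np.round(s['state'][k],3) for k in('time_s','tool_pos','contact_force','wrist_torque','finger_gap')})
E
```

```text
{'time_s': np.float64(11.45), 'tool_pos': array([563.822, 207.022,  98.42 ]), 'contact_force': array([ 0.566, -1.611, -0.221]), 'wrist_torque': array([-0.533, -0.13 , -0.059]), 'finger_gap': np.float64(38.378)}
```

View pics/w6.png

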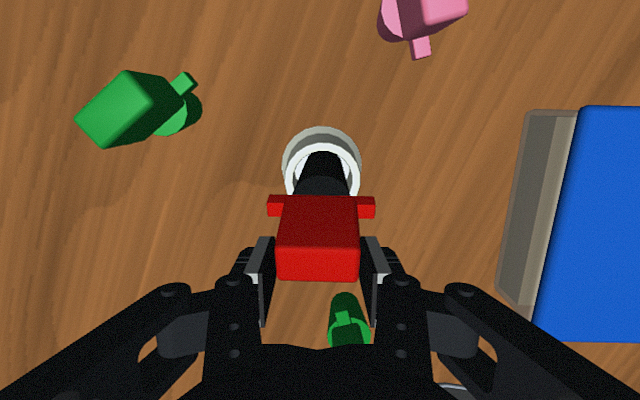

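Request:
jog_arm([
  [-1.4,4.6,1.4],
  [-1.4,4.6,1.2],
  [-1.4,4.6,0.9],
  [-1.4,4.6,0.6],
  [-1.4,4.6,0.4],
  [-1.2,3.6,0.1],
  [0,0,0],
  [0,0,0],
], yaw=[0,0,0,0,0,0,0,0])

```text
time_s: 12.5
tool_pos: [555.7, 233.5, 103.1]
orientation: [0.56, 0.828, -0.0, 0.0]
contact_force: [1.2, -2.4, -0.3]
finger_gap: 38.6
```

```bash
python3 - <<'E'
from h import *
s=snap('wrist','w7'); print({k:np.round(s['state'][k],3) for k in('time_s','tool_pos','contact_force','wrist_torque','finger_gap')})
E
```

```text
{'time_s': np.float64(12.5), 'tool_pos': array([555.73 , 233.529, 103.054]), 'contact_force': array([ 1.194, -2.394, -0.264]), 'wrist_torque': array([-0.608, -0.147, -0.022]), 'finger_gap': np.float64(38.585)}
```

View pics/w7.png

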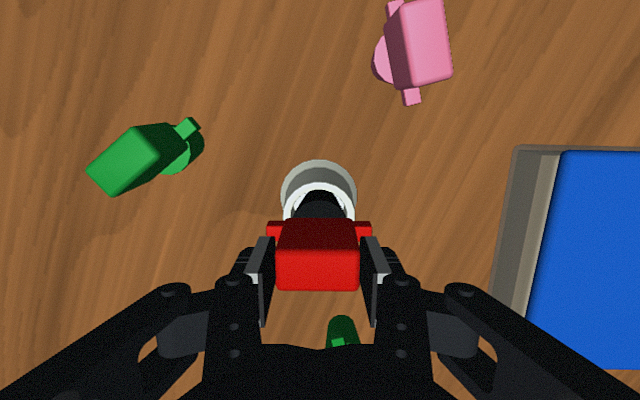

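Request:
jog_arm([
  [-0.6,2,0],
  [-0.6,2,0],
  [0,0,-3],
  [1.2,-2.5,-4],
  [1.4,-3,-4],
  [1.4,-3,-4],
  [1.5,-3,-4],
  [0,0,-2],
], yaw=[0,0,0,0,0,0,0,0])

```text
time_s: 13.55
tool_pos: [560.0, 225.8, 81.7]
orientation: [0.561, 0.828, -0.0, -0.0]
contact_force: [0.5, 1.2, -0.9]
finger_gap: 38.6
```

```bash
python3 - <<'E'
from h import *
s=snap('wrist','w8'); print({k:np.round(s['state'][k],3) for k in('time_s','tool_pos','contact_force','wrist_torque','finger_gap')})
E
```

```text
{'time_s': np.float64(13.55), 'tool_pos': array([559.978, 225.824,  81.715]), 'contact_force': array([ 0.475,  1.247, -0.926]), 'wrist_torque': array([-0.011,  0.073, -0.019]), 'finger_gap': np.float64(38.616)}
```

View pics/w8.png

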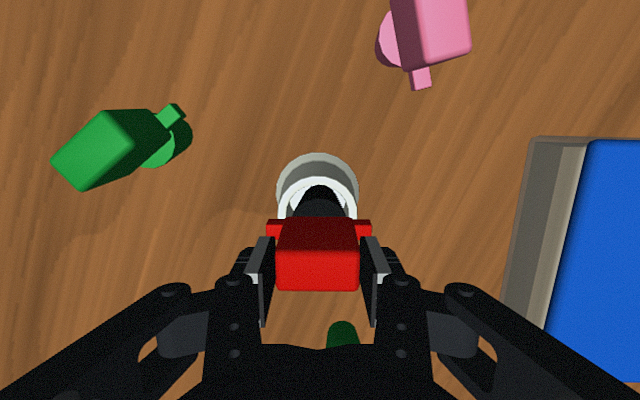

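Request:
jog_arm([
  [0,0,0],
  [0,0,0],
  [0,0,0],
  [0,0,0],
  [0,0,5],
  [0,0,15],
  [0,0,20],
  [0,0,20],
], yaw=[0,0,0,0,0,0,0,0], claw=-1)

```text
time_s: 14.6
tool_pos: [560.3, 226.1, 143.9]
orientation: [0.561, 0.828, 0.0, 0.0]
contact_force: [0.6, -0.8, 0.1]
finger_gap: 85.9
```

Request:
jog_arm([
  [0,0,30],
  [0,0,10],
  [0,0,0],
  [0,0,0],
  [0,0,0],
  [0,0,0],
  [0,0,0],
  [0,0,0],
], yaw=[-0.18,-0.18,-0.18,-0.18,-0.18,-0.18,-0.18,-0.18])

```text
time_s: 15.6
tool_pos: [560.2, 226.2, 183.3]
orientation: [0.968, 0.25, 0.0, -0.0]
contact_force: [0.3, 0.2, -0.8]
finger_gap: 85.5
```

```bash
python3 - <<'E'
from h import *
s=snap('wrist','w9'); print({k:np.round(s['state'][k],3) for k in('time_s','tool_pos','contact_force','wrist_torque','finger_gap')})
print(np.degrees(Ro.from_quat(s['state']['orientation']).as_euler('ZYX')))
a=s['image'][100:250,240:400,::-1];cv2.imwrite('pics/c9.png',cv2.resize(a,None,fx=4,fy=4,interpolation=cv2.INTER_CUBIC))
E
```

```text
{'time_s': np.float64(15.6), 'tool_pos': array([560.189, 226.175, 183.345]), 'contact_force': array([ 0.281,  0.154, -0.845]), 'wrist_torque': array([-0.012, -0.003, -0.027]), 'finger_gap': np.float64(85.486)}
[ 2.89797209e+01 -6.30007997e-02 -1.79983266e+02]
```

View pics/c9.png

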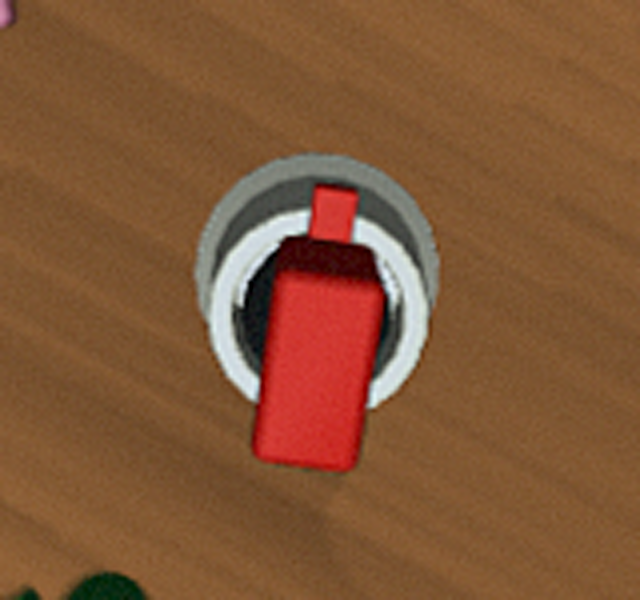

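```bash
python3 - <<'E'
from h import *
s=load('w9');f=lambda u,v:(240+(u+.5)/4-.5,100+(v+.5)/4-.5)
P=[onz(s,f(*p),108) for p in[(275,275),(385,282),(357,471),(252,460)]]
a=(P[0]+P[1])/2-(P[2]+P[3])/2;print(np.mean(P,0),np.linalg.norm(a),np.degrees(np.arctan2(a[1],a[0])))
print('rim',onz(s,f(319,311),53.5),'barend',onz(s,f(336,185),64))
E
```

```text
[559.92499012 225.20200739 108.        ] 37.829138250053106 21.660128774560437
rim [560.7048197  224.84288697  53.5       ] barend [589.17560264 236.53775693  64.        ]
```

Request:
jog_arm([
  [0,-0.6,-10],
  [0,-0.6,-20],
  [0,0,-20],
  [0,0,-20],
  [0,0,-18],
  [0,0,-12],
  [0,0,-6],
  [0,0,0],
], yaw=[-0.064,-0.063,0,0,0,0,0,0])

```text
time_s: 16.65
tool_pos: [560.0, 224.8, 76.0]
orientation: [0.982, 0.191, -0.0, 0.0]
contact_force: [-0.0, 0.3, 0.0]
finger_gap: 85.7
```

Request:
jog_arm([
  [0,0,0],
  [0,0,0],
  [0,0,0],
  [0,0,0],
  [0,0,0],
  [0,0,0],
  [0,0,0],
  [0,0,0],
], yaw=[0,0,0,0,0,0,0,0], claw=1, squeeze=40)

```text
time_s: 17.65
tool_pos: [562.0, 224.8, 78.2]
orientation: [0.982, 0.191, 0.002, -0.0]
contact_force: [0.7, -2.1, 14.4]
finger_gap: 0.3
```

Request:
jog_arm([
  [0,0,2],
  [0,0,5],
  [0,0,7],
  [0,0,8],
  [0,0,7],
  [0,0,5],
  [0,0,2],
  [0,0,0],
], yaw=[0,0,0,0,0,0,0,0])

```text
time_s: 18.65
tool_pos: [560.0, 224.9, 112.1]
orientation: [0.982, 0.191, 0.0, -0.0]
contact_force: [-0.4, -0.7, 0.2]
finger_gap: 0.0
```

```bash
python3 - <<'E'
from h import *
s=snap('wrist','w10'); print({k:np.round(s['state'][k],3) for k in('time_s','tool_pos','contact_force','wrist_torque','finger_gap')})
s=snap('scene','s10');a=s['image'][100:240,290:450,::-1];cv2.imwrite('pics/c10.png',cv2.resize(a,None,fx=4,fy=4,interpolation=cv2.INTER_CUBIC))
E
```

```text
{'time_s': np.float64(18.65), 'tool_pos': array([559.961, 224.947, 112.145]), 'contact_force': array([-0.39 , -0.665,  0.248]), 'wrist_torque': array([-0.022, -0.046,  0.011]), 'finger_gap': np.float64(0.008)}
```

View pics/w10.png

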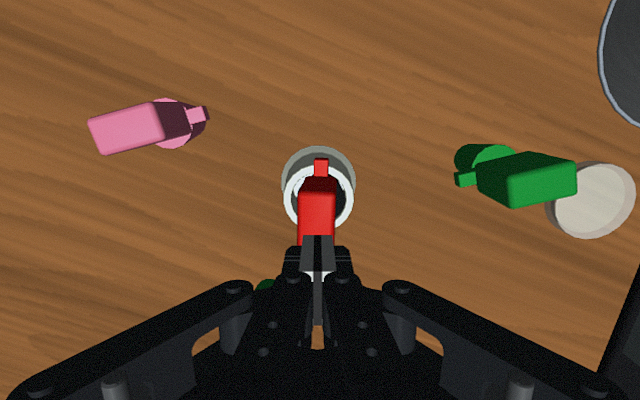

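View pics/c10.png

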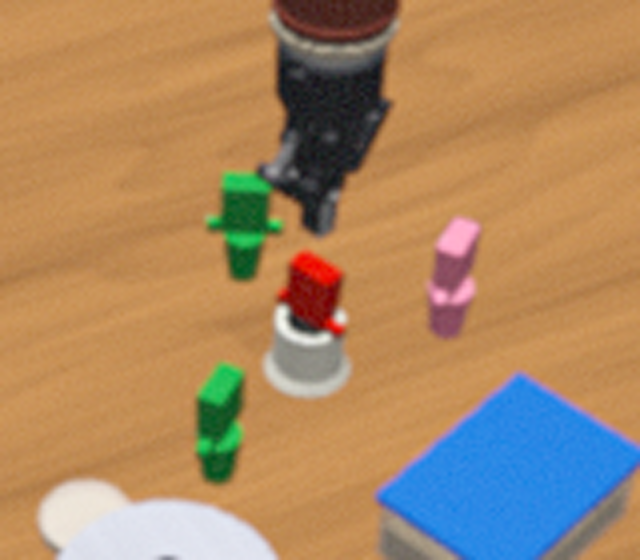

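```bash
python3 - <<'E'
from h import *
c=load('w10');s=load('s10')
for X in[(560,225,112),(560,225,108),(560,225,131)]: print(X,proj(c,X),proj(s,X),(proj(s,X)-[290,100])*4)
a=pickle.load(open('pics/w10.pkl','rb'))['image'][130:290,240:400,::-1];cv2.imwrite('pics/c11.png',cv2.resize(a,None,fx=4,fy=3.7,interpolation=cv2.INTER_CUBIC))
a=pickle.load(open('pics/w2.pkl','rb'))['image'][130:330,240:400,::-1];cv2.imwrite('pics/c12.png',cv2.resize(a,None,fx=4,fy=3,interpolation=cv2.INTER_CUBIC))
E
```

```text
(560, 225, 112) [317.85383296 226.73130313] [368.80995618 164.49579302] [315.23982471 257.98317208]
(560, 225, 108) [317.8430186  224.20811051] [368.73360111 165.47598663] [314.93440442 261.90394651]
(560, 225, 131) [317.91202965 240.30967267] [369.17668113 159.78803165] [316.70672451 239.15212659]
```

View pics/c11.png

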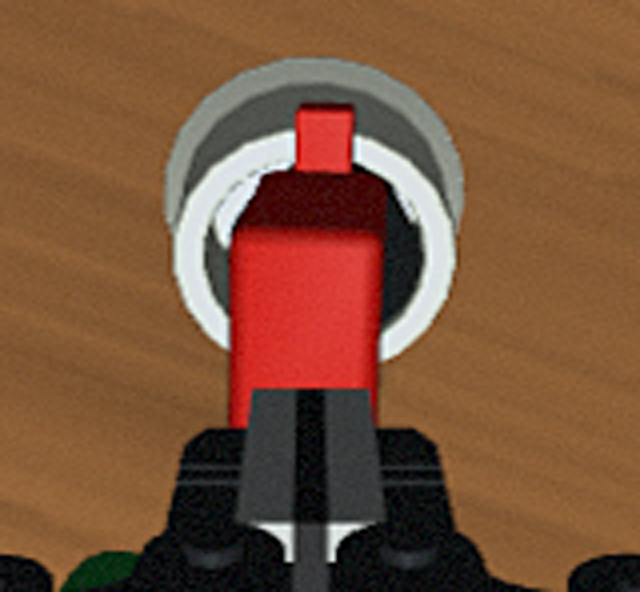

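View pics/c12.png

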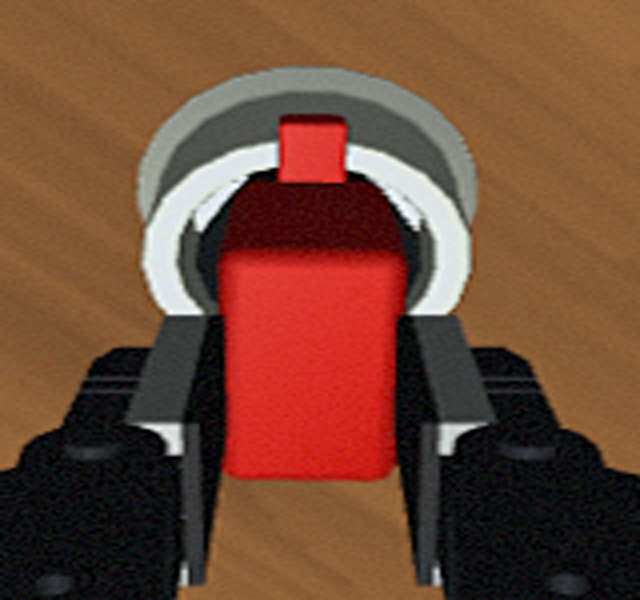

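```bash
python3 - <<'E'
from h import *
s=pickle.load(open('pics/w10.pkl','rb'));Mi=np.linalg.inv(s['mount'])
for z in(0,-10,-19,-28,-35):
  for x in(11,0,-11):
    p=Mi@[x,0,z,1];p=s['K']@p[:3];p=p[:2]/p[2];print(z,x,p.round(1))
for i in[0,-1]:
  pass
s0=pickle.load(open('pics/w1.pkl','rb'));
E
```

```text
0 11 [318.  208.1]
0 0 [317.9 226.9]
0 -11 [317.9 245.2]
-10 11 [318.  213.9]
-10 0 [318.  233.7]
-10 -11 [317.9 252.9]
-19 11 [318.  219.8]
-19 0 [318.  240.5]
-19 -11 [317.9 260.5]
-28 11 [318.1 226.3]
-28 0 [318.  248.1]
-28 -11 [318. 269.]
-35 11 [318.1 232. ]
-35 0 [318.1 254.6]
-35 -11 [318.  276.3]
```

Request:
jog_arm([
  [0,0,0],
  [0,0,0],
  [0,0,0],
  [0,0,0],
  [0,0,0],
  [0,0,-6],
  [0,0,-12],
  [0,0,-12],
], yaw=[0,0,0,0,0,0,0,0], claw=-1)

```text
time_s: 19.75
tool_pos: [559.7, 224.8, 80.9]
orientation: [0.982, 0.191, -0.0, 0.0]
contact_force: [0.0, 0.1, 0.7]
finger_gap: 85.4
```

Request:
jog_arm([
  [0,0,-12],
  [0,0,-8],
  [0,0,-3],
  [0,0,0],
  [0,0,0],
  [0,0,0],
  [0,0,0],
  [0,0,0],
], yaw=[0,0,0,0,0,0,0,0])

```text
time_s: 20.75
tool_pos: [560.0, 224.9, 59.2]
orientation: [0.982, 0.191, 0.0, -0.0]
contact_force: [0.1, -0.3, 0.4]
finger_gap: 85.0
```

```bash
python3 - <<'E'
from h import *
s=snap('wrist','w13'); print({k:np.round(s['state'][k],3) for k in('time_s','tool_pos','contact_force','wrist_torque','finger_gap')})
s=snap('scene','s13');a=s['image'][80:230,290:450,::-1];cv2.imwrite('pics/c13.png',cv2.resize(a,None,fx=4,fy=4,interpolation=cv2.INTER_CUBIC))
E
```

```text
{'time_s': np.float64(20.75), 'tool_pos': array([560.017, 224.932,  59.197]), 'contact_force': array([ 0.108, -0.339,  0.375]), 'wrist_torque': array([-0.007, -0.031, -0.006]), 'finger_gap': np.float64(84.997)}
```

View pics/c13.png

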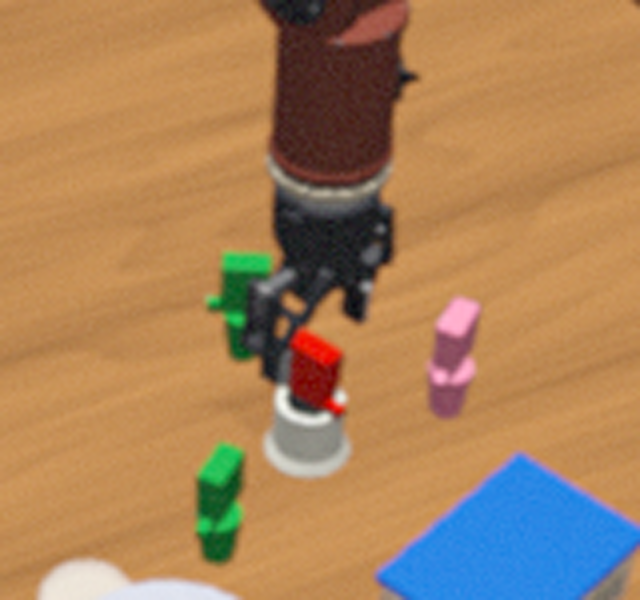

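View pics/w13.png

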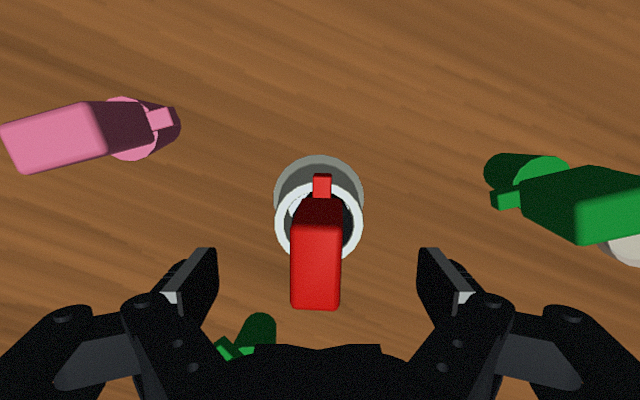

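Request:
jog_arm([
  [0,0,-5],
  [0,0,-5],
  [0,0,-3],
  [0,0,0],
  [0,0,0],
  [0,0,0],
  [0,0,0],
  [0,0,0],
], yaw=[0,0,0,0,0,0,0,0])

```text
time_s: 21.85
tool_pos: [560.0, 224.9, 46.2]
orientation: [0.982, 0.191, 0.0, -0.0]
contact_force: [-0.4, 0.4, 0.3]
finger_gap: 84.9
```

Request:
jog_arm([
  [0,0,0],
  [0,0,0],
  [0,0,0],
  [0,0,0],
  [0,0,0],
  [0,0,0],
  [0,0,0],
  [0,0,0],
], yaw=[0,0,0,0,0,0,0,0], claw=1, squeeze=30)

```text
time_s: 22.85
tool_pos: [559.9, 224.9, 46.1]
orientation: [0.982, 0.191, -0.0, -0.0]
contact_force: [-0.3, -0.2, -1.5]
finger_gap: 21.5
```

Request:
jog_arm([
  [0,0,2],
  [0,0,5],
  [0,0,7],
  [0,0,8],
  [0,0,7],
  [0,0,4.5],
  [0,0,2],
  [0,0,0],
], yaw=[0,0,0,0,0,0,0,0])

```text
time_s: 23.85
tool_pos: [559.9, 224.9, 81.6]
orientation: [0.982, 0.191, -0.0, -0.0]
contact_force: [0.4, -0.1, -0.3]
finger_gap: 21.3
```

```bash
python3 - <<'E'
from h import *
s=snap('wrist','w14'); print({k:np.round(s['state'][k],3) for k in('time_s','tool_pos','contact_force','wrist_torque','finger_gap')})
E
```

```text
{'time_s': np.float64(23.85), 'tool_pos': array([559.93 , 224.9  ,  81.597]), 'contact_force': array([ 0.377, -0.077, -0.313]), 'wrist_torque': array([0.062, 0.022, 0.035]), 'finger_gap': np.float64(21.304)}
```

View pics/w14.png

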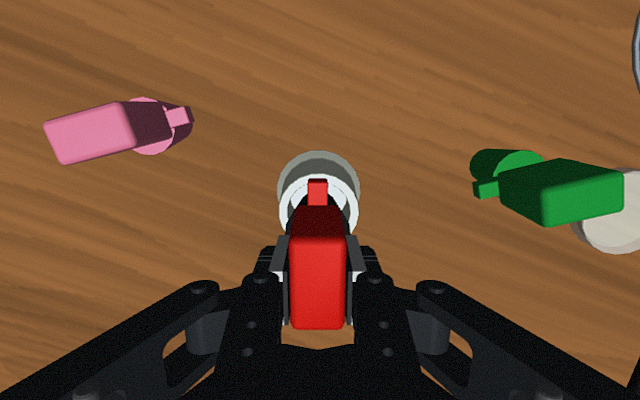

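Request:
jog_arm([
  [-5.5,-2.2,0],
  [-6.2,-2.5,0.6],
  [-6.2,-2.5,0.6],
  [-6.2,-2.5,-0.5],
  [-6.2,-2.5,-0.6],
  [-6.1,-2.5,-1.5],
  [-6.1,-2.5,-1.8],
  [0,0,0],
], yaw=[0,0,0,0,0,0,0,0])

```text
time_s: 24.9
tool_pos: [517.1, 207.6, 78.6]
orientation: [0.982, 0.191, -0.0, -0.0]
contact_force: [3.2, 0.1, 2.0]
finger_gap: 21.4
```

```bash
python3 - <<'E'
from h import *
s=snap('wrist','w15'); print({k:np.round(s['state'][k],3) for k in('time_s','tool_pos','contact_force','wrist_torque','finger_gap')})
s=snap('scene','s15');a=s['image'][80:230,290:450,::-1];cv2.imwrite('pics/c15.png',cv2.resize(a,None,fx=4,fy=4,interpolation=cv2.INTER_CUBIC))
E
```

```text
{'time_s': np.float64(24.9), 'tool_pos': array([517.062, 207.556,  78.619]), 'contact_force': array([3.234, 0.146, 1.995]), 'wrist_torque': array([ 0.095, -0.803, -0.068]), 'finger_gap': np.float64(21.418)}
```

View pics/w15.png

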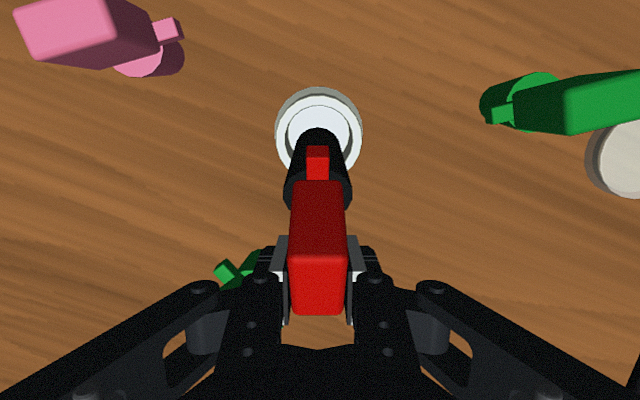

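View pics/c15.png

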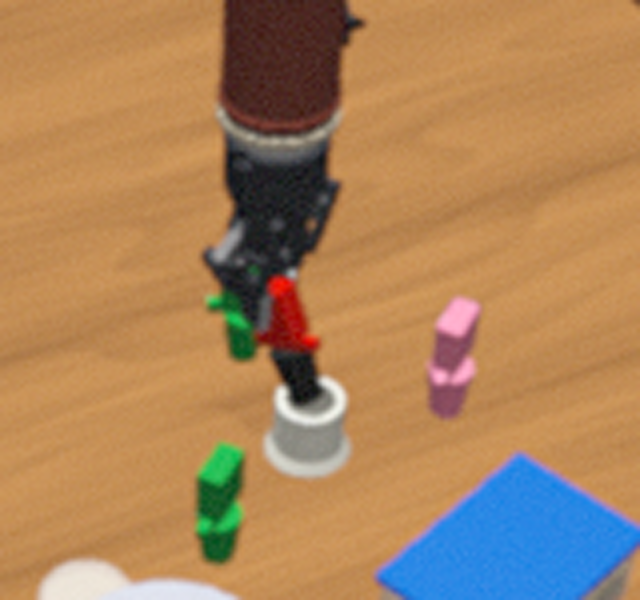

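```bash
python3 - <<'E'
from h import *
a=cv2.imread('pics/w15.png')[120:320,270:370];cv2.imwrite('pics/c16.png',cv2.resize(a,None,fx=4,fy=3,interpolation=cv2.INTER_CUBIC))
E
```

```text
(no output)
```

View pics/c16.png

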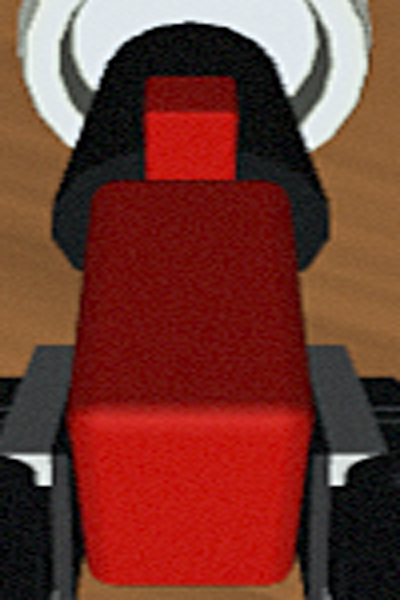

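```bash
python3 - <<'E'
from pose import *
pts={(31,5,46):(145,78),(31,-5,46):(239,78),(31,5,56):(145,112),(31,-5,56):(239,112),(20,11,56):(92,183),(20,-11,56):(293,183),(20,11,100):(70,408),(20,-11,100):(315,408),(-20,11,100):(87,586),(-20,-11,100):(305,586)}
img=[(270+u/4-.4,120+v/3-.4) for u,v in pts.values()]
R,o=fit('w15',list(pts),img)
print(R.round(3),o.round(1));print('tilt',np.degrees(np.arctan2(-R[2,0]*-1,R[2,2])),'lean az',np.degrees(np.arctan2(R[1,2],R[0,2])),'x az',np.degrees(np.arctan2(R[1,0],R[0,0])),np.degrees(np.arccos(R[2,2])))
st=pickle.load(open('pics/w15.pkl','rb'))['state'];Rt=Ro.from_quat(st['orientation']).as_matrix()
print('in tool',(Rt.T@(o-st['tool_pos'])).round(1),(Rt.T@R).round(3))
E
```

```text
res [0.7 0.7 1.4 1.3 1.9 2.2 0.8 0.8 1.5 1.7]
[[ 0.836 -0.384 -0.392]
 [ 0.35   0.923 -0.158]
 [ 0.423 -0.005  0.906]] [553.4 222.2  46.5]
tilt 25.020156795896295 lean az -158.04716020101802 x az 22.721875194676354 25.0217810274814
in tool [39.1  0.1 32.1] [[ 0.906 -0.009 -0.423]
 [-0.011 -1.    -0.001]
 [-0.423  0.006 -0.906]]
```

Request:
jog_arm([
  [-4.5,-1.8,-1.5],
  [-4.5,-1.8,-1.7],
  [-1,-0.4,-0.4],
  [0,0,0],
  [0,0,8],
  [0,0,15],
  [0,0,15],
  [0,0,15],
], yaw=[0,0,0,0,0,0,0,0])

```text
time_s: 26.0
tool_pos: [507.4, 203.7, 129.1]
orientation: [0.982, 0.191, 0.0, -0.0]
contact_force: [0.6, 0.4, -1.5]
finger_gap: 21.2
```

```bash
python3 - <<'E'
from h import *
s=snap('wrist','w16'); print({k:np.round(s['state'][k],3) for k in('time_s','tool_pos','contact_force','wrist_torque','finger_gap')})
a=cv2.imread('pics/w16.png')[120:320,270:370];cv2.imwrite('pics/c17.png',cv2.resize(a,None,fx=4,fy=3,interpolation=cv2.INTER_CUBIC))
E
```

```text
{'time_s': np.float64(26.0), 'tool_pos': array([507.37 , 203.718, 129.052]), 'contact_force': array([ 0.637,  0.402, -1.533]), 'wrist_torque': array([-0.048,  0.02 , -0.033]), 'finger_gap': np.float64(21.205)}
```

View pics/c17.png

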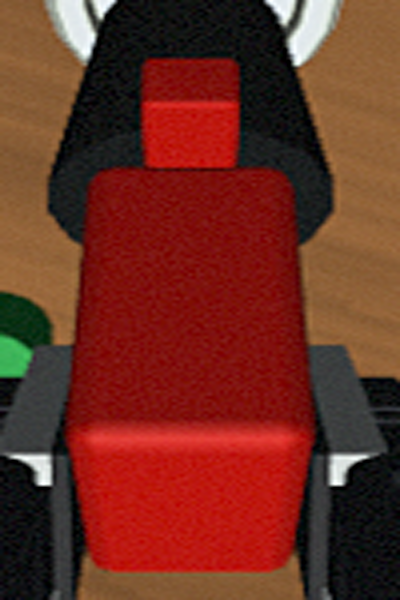

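```bash
python3 - <<'E'
from pose import *
pts={(31,5,46):(142,60),(31,-5,46):(240,60),(31,5,56):(142,101),(31,-5,56):(240,101),(20,11,56):(88,168),(20,-11,56):(296,168),(20,11,100):(68,428),(20,-11,100):(317,428),(-20,11,100):(89,573),(-20,-11,100):(304,573)}
img=[(270+u/4-.4,120+v/3-.4) for u,v in pts.values()]
R,o=fit('w16',list(pts),img)
print('tilt',np.degrees(np.arccos(R[2,2])),'lean az',np.degrees(np.arctan2(R[1,2],R[0,2])),'x az',np.degrees(np.arctan2(R[1,0],R[0,0])))
st=pickle.load(open('pics/w16.pkl','rb'))['state'];Rt=Ro.from_quat(st['orientation']).as_matrix()
A=np.eye(4);A[:3,:3]=Rt.T@R;A[:3,3]=Rt.T@(o-st['tool_pos']);np.save('T_ts.npy',A);print(A.round(3))
g=A[:3,:3].T@(np.array([0,0,-48])-A[:3,3]);print('grasp pt in stopper',g.round(1))
E
```

```text
res [0.7 0.6 1.4 1.2 1.4 1.8 0.8 0.7 1.4 1.6]
tilt 31.79182166850787 lean az -157.8724196501424 x az 22.88314346937871
[[ 8.5000e-01 -1.1000e-02 -5.2700e-01  4.9146e+01]
 [-1.3000e-02 -1.0000e+00  1.0000e-03 -3.8000e-02]
 [-5.2700e-01  6.0000e-03 -8.5000e-01  2.6464e+01]
 [ 0.0000e+00  0.0000e+00  0.0000e+00  1.0000e+00]]
grasp pt in stopper [-2.5  0.  89.2]
```

Request:
jog_arm([
  [-5,-20,20],
  [-9,-50,20],
  [-11,-56,20],
  [-12,-56,20],
  [-12,-56,15],
  [-11,-56,10],
  [-10,-56,6],
  [-7,-54,0],
], yaw=[0,0,0,0,0,0,0,0])

```text
time_s: 27.05
tool_pos: [429.9, -202.4, 239.5]
orientation: [0.982, 0.191, 0.001, -0.001]
contact_force: [1.4, 0.3, -0.3]
finger_gap: 21.5
```

Request:
jog_arm([
  [0,0,0],
  [0,0,0],
  [0,0,0],
  [0,0,0],
  [0,0,0],
  [0,0,0],
  [0,0,0],
  [0,0,0],
], yaw=[0,0,0,0,0,0,0,0])

```text
time_s: 28.05
tool_pos: [430.5, -200.3, 238.8]
orientation: [0.982, 0.191, -0.0, 0.0]
contact_force: [1.1, 0.6, -1.3]
finger_gap: 21.5
```

```bash
python3 - <<'E'
from h import *
s=snap('wrist','w17'); print({k:np.round(s['state'][k],3) for k in('time_s','tool_pos','orientation','contact_force','finger_gap')})
E
```

```text
{'time_s': np.float64(28.05), 'tool_pos': array([ 430.46 , -200.32 ,  238.807]), 'orientation': array([ 0.982,  0.191, -0.   ,  0.   ]), 'contact_force': array([ 1.136,  0.596, -1.293]), 'finger_gap': np.float64(21.488)}
```

View pics/w17.png

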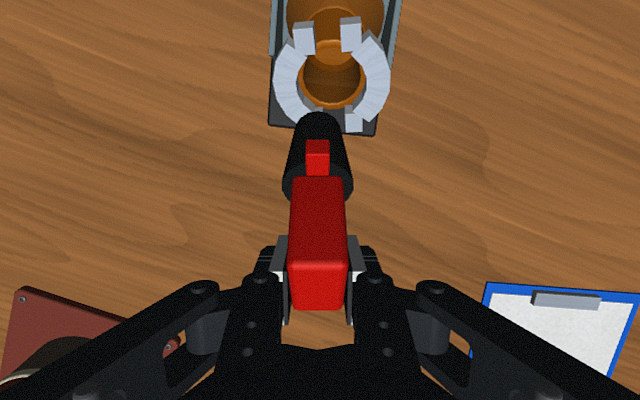

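```bash
python3 - <<'E'
import cv2
a=cv2.imread('pics/w17.png')[0:140,260:400];cv2.imwrite('pics/c18.png',cv2.resize(a,None,fx=4.28,fy=4.28,interpolation=cv2.INTER_CUBIC))
E
```

```text
(no output)
```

View pics/c18.png

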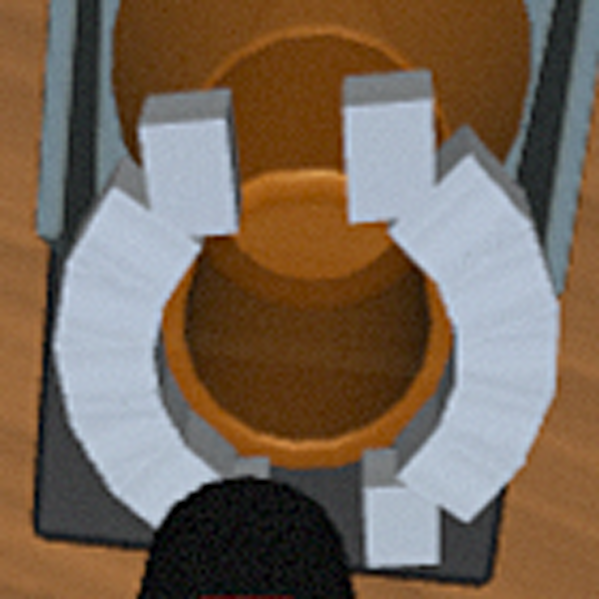

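```bash
cat > fitf.py <<'E'
from fl import *
from scipy.optimize import least_squares
s=load('w17');f=lambda u,v:(260+(u+.5)/4.28-.5,0+(v+.5)/4.28-.5)
bl,br=[onz(s,f(*p),12) for p in[(38,530),(493,582)]]
d=bl-br;print('plate front edge len',np.linalg.norm(d),'psi',np.degrees(np.arctan2(-d[0],d[1])), bl,br)
left=[(228,118),(238,232)];right=[(345,105),(350,222),(365,487),(367,563)]
ring=[(55,345),(65,270),(120,190),(68,405),(150,525),(475,155),(545,230),(558,335),(525,460),(468,522)]
def res(p,psi,full=False):
    x,y,phi,r,w=p;F=frame(psi);P=np.array([x,y,173+12*np.cos(np.pi/6)])
    def q(u): return (F.T@(onplane(s,f(*u),P,F[:,2])-P))[:2]
    n=np.array([-np.sin(phi),np.cos(phi)])
    e=[n@q(u)-w for u in left]+[n@q(u)+w for u in right]+[np.linalg.norm(q(u))-r for u in ring]
    return np.array(e)
for psi in(14,16,18):
    o=least_squares(res,[507,-177,.1,38,8],args=(psi,));print(psi,o.x.round(2),np.degrees(o.x[2]).round(1),o.fun.round(1))
E
python3 fitf.py
```

```text
plate front edge len 126.74801261821864 psi 15.72790076205092 [ 448.6712844  -130.43431603   12.        ] [ 483.02876759 -252.43686539   12.        ]
14 [ 5.0556e+02 -1.7914e+02  2.3000e-01  3.8330e+01  7.9500e+00] 13.0 [-0.   0.2 -0.   0.1 -0.1  0.2  0.3  0.2 -1.1 -0.1  0.4  0.2  1.2 -0.6
 -0.2 -0.3]
16 [ 5.0555e+02 -1.7923e+02  2.0000e-01  3.8330e+01  7.9000e+00] 11.3 [ 0.   0.3 -0.   0.1 -0.1  0.3  0.2  0.2 -0.9 -0.3  0.2  0.1  1.1 -0.6
 -0.1 -0.1]
18 [ 5.0553e+02 -1.7931e+02  1.7000e-01  3.8330e+01  7.8600e+00] 9.6 [ 0.1  0.4 -0.   0.1  0.   0.3  0.2  0.3 -0.8 -0.4 -0.   0.1  1.  -0.6
  0.1  0.1]
```

```bash
cat > plan.py <<'E'
from fl import *
psi=15.8;F=frame(psi);Z=F[:,2];M=np.array([505.6,-179.2,183.4])-12*Z
A=np.load('T_ts.npy')
def tcp(az,k,zs=46,A=A):
    r=np.radians(az);Rt=Ro.from_euler('ZYX',[r,0,np.pi]).as_matrix()
    T=Rt@A[:3,:3]
    return M+Z*(k+zs-46)-Rt@(A[:3,:3]@[0,0,zs]+A[:3,3]),T
E
python3 - <<'E'
from plan import *
print(M,Z)
for k in(80,70,40,12,0):
    p,T=tcp(26,k,40);fs=F.T@T
    print(k,p.round(1),'bar ang',np.degrees(np.arctan2(fs[1,0],fs[0,0])).round(1),'axis in flask',fs[:,2].round(3))
st=sensors.read_state();print(st['tool_pos'],np.degrees(Ro.from_quat(st['orientation']).as_euler('ZYX')))
E
```

```text
[ 511.37330796 -177.56631852  173.00769515] [-0.481109   -0.13614012  0.8660254 ]
80 [ 450.5 -200.   229.6] bar ang 9.4 axis in flask [-0.024 -0.094  0.995]
70 [ 455.4 -198.6  220.9] bar ang 9.4 axis in flask [-0.024 -0.094  0.995]
40 [ 469.8 -194.5  194.9] bar ang 9.4 axis in flask [-0.024 -0.094  0.995]
12 [ 483.3 -190.7  170.7] bar ang 9.4 axis in flask [-0.024 -0.094  0.995]
0 [ 489.  -189.1  160.3] bar ang 9.4 axis in flask [-0.024 -0.094  0.995]
[ 430.4680279  -200.2681621   238.81056769] [ 2.20482314e+01 -6.66323019e-05 -1.79996427e+02]
```

Request:
jog_arm([
  [4,0.3,-2.9],
  [6,0.4,-4],
  [6,0.4,-4],
  [5,0.4,-4],
  [4,0.2,-3],
  [0,0,0],
  [0,0,0],
  [0,0,0],
], yaw=[0.02,0.025,0.024,0,0,0,0,0])

```text
time_s: 29.1
tool_pos: [455.4, -198.7, 221.0]
orientation: [0.974, 0.225, 0.0, -0.0]
contact_force: [-0.0, 0.6, -1.6]
finger_gap: 21.8
```

```bash
python3 - <<'E'
from plan import *
s=snap('wrist','w18'); print({k:np.round(s['state'][k],3) for k in('time_s','tool_pos','orientation','contact_force','wrist_torque','finger_gap')})
a=s['image'][60:260,230:410,::-1];cv2.imwrite('pics/c19.png',cv2.resize(a,None,fx=3,fy=3,interpolation=cv2.INTER_CUBIC))
s=snap('scene','s18');a=s['image'][130:260,180:320,::-1];cv2.imwrite('pics/c20.png',cv2.resize(a,None,fx=4.5,fy=4.5,interpolation=cv2.INTER_CUBIC))
E
```

```text
{'time_s': np.float64(29.1), 'tool_pos': array([ 455.413, -198.667,  221.028]), 'orientation': array([ 0.974,  0.225,  0.   , -0.   ]), 'contact_force': array([-0.043,  0.636, -1.575]), 'wrist_torque': array([0.013, 0.035, 0.037]), 'finger_gap': np.float64(21.847)}
```

View pics/c19.png

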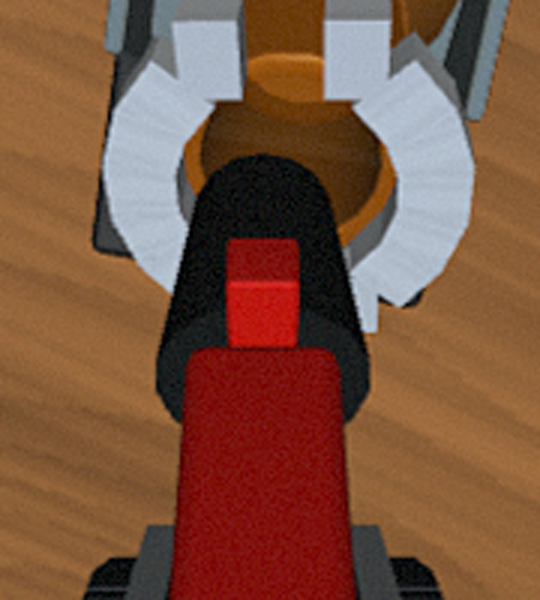

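View pics/c20.png

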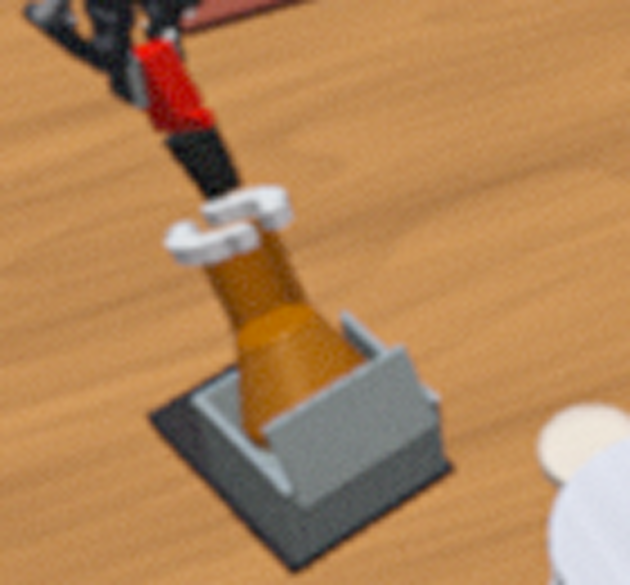

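Request:
jog_arm([
  [3.4,1,-6.2],
  [3.4,1,-6.2],
  [3.4,1,-6.2],
  [3.4,1,-6.2],
  [3.4,1,-6.2],
  [3.4,0.9,-6.1],
  [3.4,0.9,-6.1],
  [0,0,0],
], yaw=[0,0,0,0,0,0,0,0])

```text
time_s: 30.2
tool_pos: [479.0, -192.0, 177.1]
orientation: [0.974, 0.225, -0.001, 0.0]
contact_force: [-0.5, -1.6, -4.3]
finger_gap: 21.4
```

```bash
python3 - <<'E'
from plan import *
s=snap('wrist','w19'); print({k:np.round(s['state'][k],3) for k in('time_s','tool_pos','orientation','contact_force','wrist_torque','finger_gap')}, F.T@s['state']['contact_force'])
a=s['image'][60:260,230:410,::-1];cv2.imwrite('pics/c21.png',cv2.resize(a,None,fx=3,fy=3,interpolation=cv2.INTER_CUBIC))
s=snap('scene','s19');a=s['image'][130:260,180:320,::-1];cv2.imwrite('pics/c22.png',cv2.resize(a,None,fx=4.5,fy=4.5,interpolation=cv2.INTER_CUBIC))
E
```

```text
{'time_s': np.float64(30.2), 'tool_pos': array([ 479.008, -191.997,  177.053]), 'orientation': array([ 0.974,  0.225, -0.001,  0.   ]), 'contact_force': array([-0.514, -1.602, -4.346]), 'wrist_torque': array([-0.586,  0.355, -0.081]), 'finger_gap': np.float64(21.436)} [-2.97867019 -1.40126745 -3.29877227]
```

View pics/c21.png

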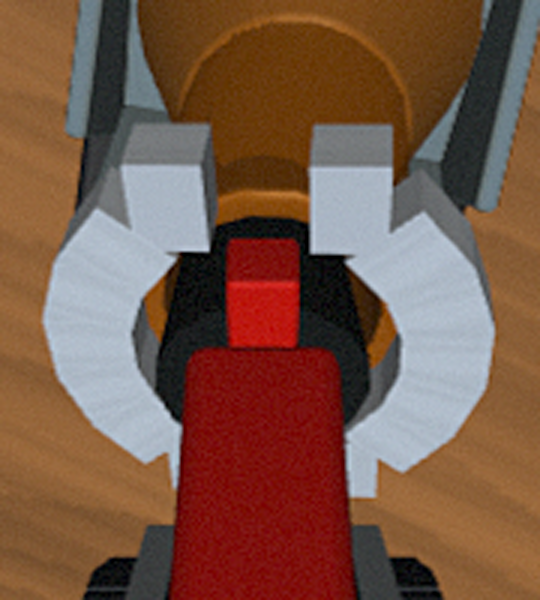

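View pics/c22.png

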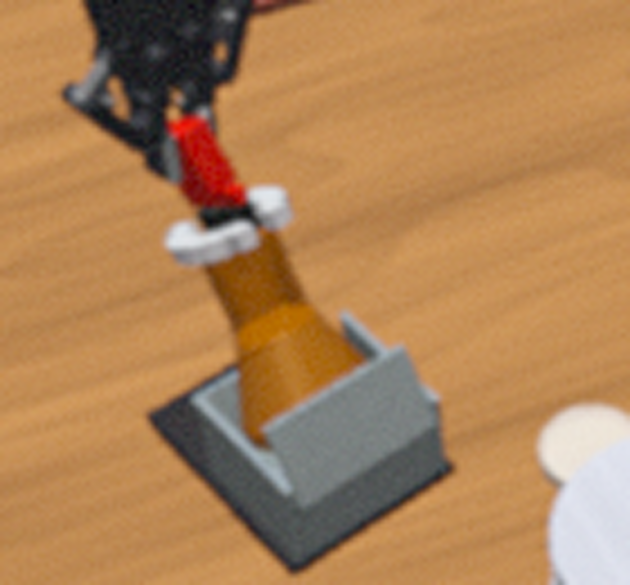

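Request:
jog_arm([
  [1.2,0.3,-2.2],
  [1.2,0.3,-2.2],
  [1.2,0.3,-2.2],
  [1.2,0.3,-2.2],
  [0.6,0.2,-1.1],
  [0,0,0],
  [0,0,0],
  [0,0,0],
], yaw=[0,0,0,0,0,0,0,0])

```text
time_s: 31.3
tool_pos: [484.3, -190.7, 167.8]
orientation: [0.974, 0.225, -0.0, -0.0]
contact_force: [-3.2, -3.7, -2.4]
finger_gap: 21.7
```

```bash
python3 - <<'E'
from plan import *
s=snap('wrist','w20'); print({k:np.round(s['state'][k],3) for k in('time_s','tool_pos','orientation','contact_force','wrist_torque','finger_gap')}, F.T@s['state']['contact_force'])
a=s['image'][60:260,230:410,::-1];cv2.imwrite('pics/c23.png',cv2.resize(a,None,fx=3,fy=3,interpolation=cv2.INTER_CUBIC))
E
```

```text
{'time_s': np.float64(31.3), 'tool_pos': array([ 484.319, -190.732,  167.842]), 'orientation': array([ 0.974,  0.225, -0.   , -0.   ]), 'contact_force': array([-3.216, -3.743, -2.356]), 'wrist_torque': array([-0.939,  0.91 , -0.099]), 'finger_gap': np.float64(21.725)} [-4.74051232 -2.72642977  0.01613248]
```

View pics/c23.png

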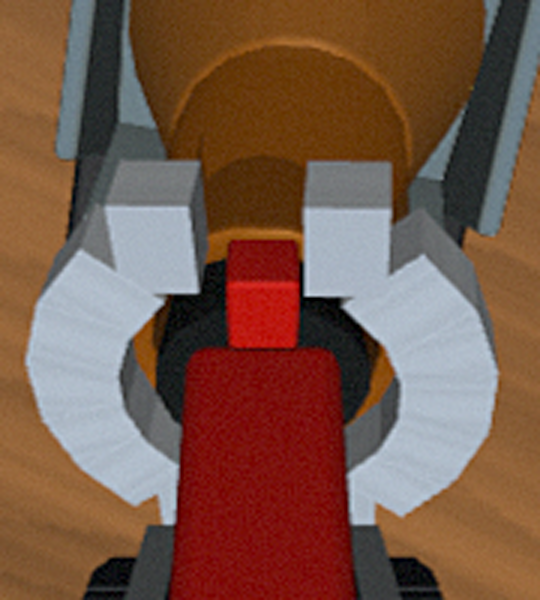

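Request:
jog_arm([
  [0.9,0.3,-2.1],
  [0.9,0.3,-2.1],
  [0.9,0.3,-2.1],
  [0.9,0.3,-2.1],
  [0,0,0],
  [0,0,0],
  [0,0,0],
  [0,0,0],
], yaw=[0,0,0,0,0,0,0,0])

```text
time_s: 32.35
tool_pos: [488.3, -189.1, 159.4]
orientation: [0.974, 0.225, 0.0, -0.0]
contact_force: [-1.9, -3.8, -4.2]
finger_gap: 21.6
```

```bash
python3 - <<'E'
from plan import *
s=snap('wrist','w21'); print({k:np.round(s['state'][k],3) for k in('time_s','tool_pos','orientation','contact_force','wrist_torque','finger_gap')}, F.T@s['state']['contact_force'])
a=s['image'][60:260,230:410,::-1];cv2.imwrite('pics/c24.png',cv2.resize(a,None,fx=3,fy=3,interpolation=cv2.INTER_CUBIC))
s=snap('scene','s21');a=s['image'][130:260,180:320,::-1];cv2.imwrite('pics/c25.png',cv2.resize(a,None,fx=4.5,fy=4.5,interpolation=cv2.INTER_CUBIC))
E
```

```text
{'time_s': np.float64(32.35), 'tool_pos': array([ 488.281, -189.127,  159.378]), 'orientation': array([ 0.974,  0.225,  0.   , -0.   ]), 'contact_force': array([-1.863, -3.827, -4.235]), 'wrist_torque': array([-0.768,  0.657, -0.114]), 'finger_gap': np.float64(21.632)} [-4.57229156 -3.175426   -2.25035641]
```

View pics/c24.png

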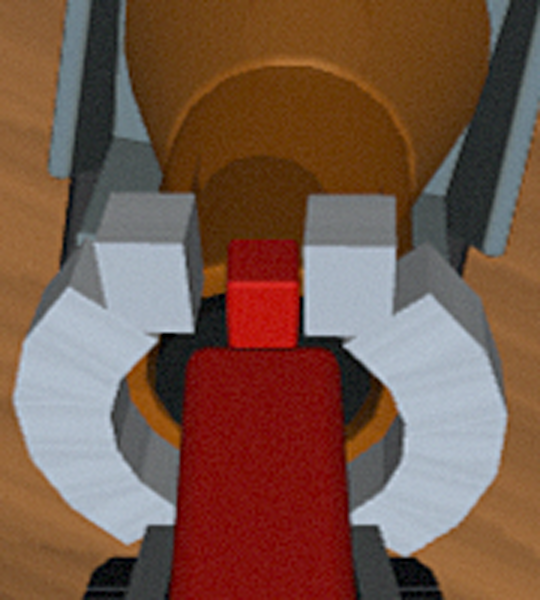

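View pics/c25.png

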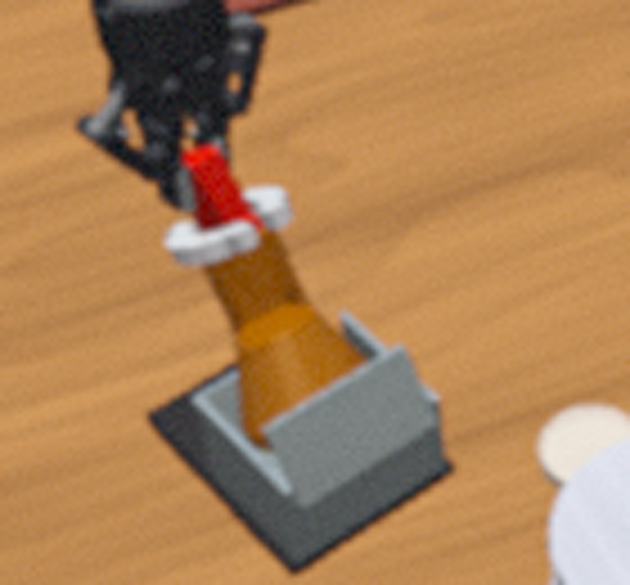

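Request:
jog_arm([
  [0.5,0.2,-0.9],
  [0.5,0.2,-0.9],
  [0.5,0.2,-0.9],
  [0,0,0],
  [0,0,0],
  [0,0,0],
  [0,0,0],
  [0,0,0],
], yaw=[0,0,0,0,0,0,0,0])

```text
time_s: 33.45
tool_pos: [489.5, -188.8, 157.0]
orientation: [0.974, 0.225, -0.0, -0.0]
contact_force: [-5.7, -3.0, 1.9]
finger_gap: 21.6
```

```bash
python3 - <<'E'
from plan import *
s=snap('wrist','w22'); print({k:np.round(s['state'][k],3) for k in('time_s','tool_pos','orientation','contact_force','wrist_torque','finger_gap')}, F.T@s['state']['contact_force'])
a=s['image'][60:260,230:410,::-1];cv2.imwrite('pics/c26.png',cv2.resize(a,None,fx=3,fy=3,interpolation=cv2.INTER_CUBIC))
E
```

```text
{'time_s': np.float64(33.45), 'tool_pos': array([ 489.54 , -188.826,  157.009]), 'orientation': array([ 0.974,  0.225, -0.   , -0.   ]), 'contact_force': array([-5.653, -2.989,  1.917]), 'wrist_torque': array([-0.69 ,  1.37 , -0.005]), 'finger_gap': np.float64(21.61)} [-4.45663885 -1.33669881  4.7863811 ]
```

View pics/c26.png

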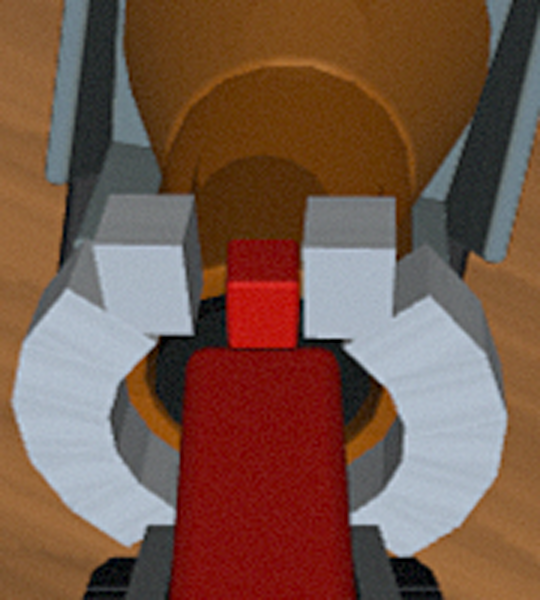

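Request:
jog_arm([
  [-0.5,-0.1,0.9],
  [-0.5,-0.1,0.8],
  [0,0,0],
  [0,0,0],
  [0,0,0],
  [0,0,0],
  [0,0,0],
  [0,0,0],
], yaw=[0,0,0,0,0,0,0,0])

```text
time_s: 34.5
tool_pos: [488.6, -189.1, 158.7]
orientation: [0.974, 0.225, -0.0, -0.0]
contact_force: [-4.8, -2.3, 0.4]
finger_gap: 21.1
```

Request:
jog_arm([
  [0,0,0],
  [0,0,0],
  [0,0,0],
  [0,0,0],
  [0,0,0],
  [0,0,0],
  [0,0,0],
  [0,0,0],
], yaw=[0,0,0,0,0,0,0,0], claw=-1)

```text
time_s: 35.5
tool_pos: [488.8, -188.8, 158.4]
orientation: [0.974, 0.225, 0.0, -0.0]
contact_force: [-0.5, -1.0, 0.4]
finger_gap: 85.5
```

```bash
python3 - <<'E'
from plan import *
s=snap('wrist','w23'); print({k:np.round(s['state'][k],3) for k in('time_s','tool_pos','orientation','contact_force','wrist_torque','finger_gap')}, F.T@s['state']['contact_force'])
s=snap('scene','s23');a=s['image'][130:260,180:320,::-1];cv2.imwrite('pics/c28.png',cv2.resize(a,None,fx=4.5,fy=4.5,interpolation=cv2.INTER_CUBIC))
E
```

```text
{'time_s': np.float64(35.5), 'tool_pos': array([ 488.765, -188.78 ,  158.405]), 'orientation': array([ 0.974,  0.225,  0.   , -0.   ]), 'contact_force': array([-0.521, -0.96 ,  0.444]), 'wrist_torque': array([-0.033, -0.029, -0.049]), 'finger_gap': np.float64(85.46)} [-0.43815693 -0.7822234   0.76579604]
```

View pics/w23.png

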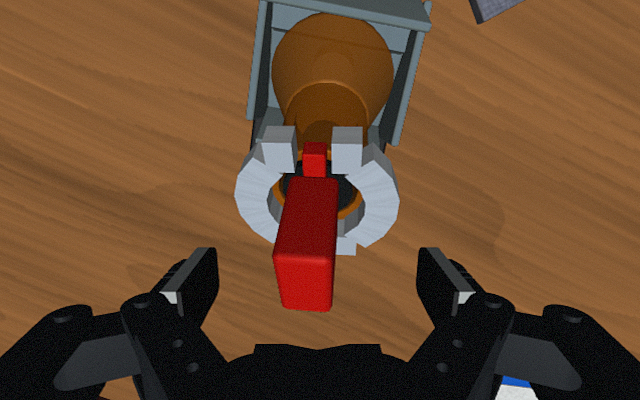

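View pics/c28.png

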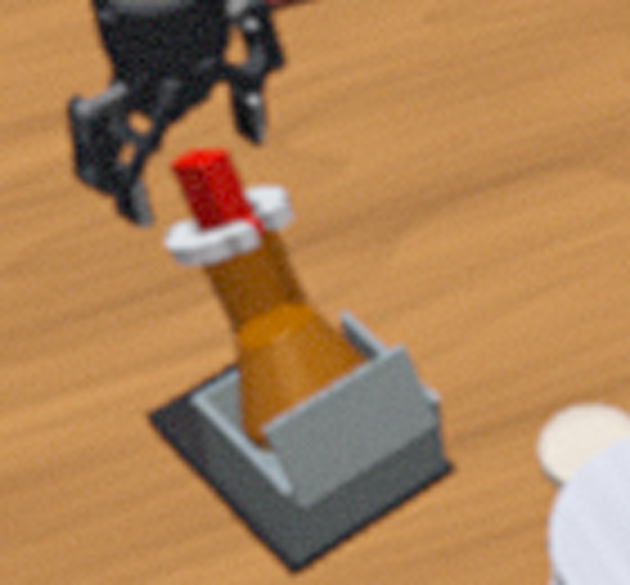

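Request:
jog_arm([
  [0,0,10],
  [0,0,20],
  [0,0,20],
  [0,0,20],
  [-15,-3,10],
  [-20,-4,5],
  [-15,-3,0],
  [0,0,0],
], yaw=[0,0,0,0,0,0,0,0])

```text
time_s: 36.6
tool_pos: [438.5, -199.2, 243.9]
orientation: [0.974, 0.225, 0.001, -0.001]
contact_force: [0.3, -0.1, 0.1]
finger_gap: 85.5
```

```bash
python3 - <<'E'
from plan import *
s=snap('wrist','w24'); print({k:np.round(s['state'][k],3) for k in('time_s','tool_pos','orientation','contact_force')})
a=s['image'][0:200,230:420,::-1];cv2.imwrite('pics/c29.png',cv2.resize(a,None,fx=3,fy=3,interpolation=cv2.INTER_CUBIC))
E
```

```text
{'time_s': np.float64(36.6), 'tool_pos': array([ 438.51 , -199.193,  243.936]), 'orientation': array([ 0.974,  0.225,  0.001, -0.001]), 'contact_force': array([ 0.312, -0.061,  0.132])}
```

View pics/c29.png

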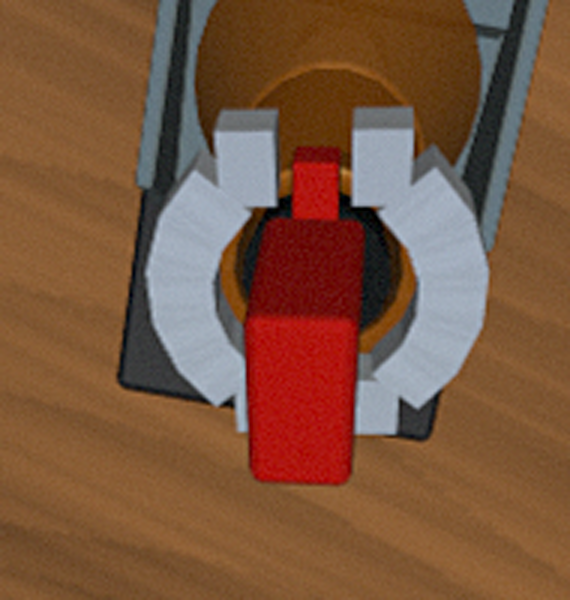

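```bash
python3 - <<'E'
from pose import *
from plan import *
pts={(31,5,46):(296,147),(31,-5,46):(340,148),(31,5,56):(294,163),(31,-5,56):(340,164),(20,11,56):(262,219),(20,-11,56):(364,221),(20,11,100):(246,317),(20,-11,100):(359,318),(-20,11,100):(249,483),(-20,-11,100):(352,486)}
img=[(230+u/3-.33,v/3-.33) for u,v in pts.values()]
R,o=fit('w24',list(pts),img)
fs=F.T@R;print(fs.round(3));print('shoulder in flask',(F.T@(o+46*R[:,2]-M)).round(1),'tip',(F.T@(o-M)).round(1),'bar ang',np.degrees(np.arctan2(fs[1,0],fs[0,0])))
c=load('w24')
# predicted home overlay
ph=np.radians(11.4)
H=F@Ro.from_euler('z',ph).as_matrix()
print('home pred');
for k in(0,3,6,12): print(k,[ (( proj(c,M+F[:,2]*k+H@np.array([p[0],p[1],p[2]-46]))+.33-[230,0])*3).round(0).tolist() for p in list(pts)])
E
```

```text
res [0.3 0.2 0.9 0.8 1.1 1.1 0.6 0.7 0.2 0.4]
[[ 0.985 -0.171  0.013]
 [ 0.171  0.985 -0.   ]
 [-0.012  0.003  1.   ]]
shoulder in flask [-4.5  0.4 -5. ] tip [ -5.    0.4 -51. ] bar ang 9.858534346199527
home pred
0 [[295.0, 137.0], [342.0, 137.0], [291.0, 156.0], [340.0, 156.0], [265.0, 209.0], [368.0, 208.0], [243.0, 314.0], [364.0, 314.0], [254.0, 485.0], [359.0, 487.0]]
3 [[294.0, 143.0], [341.0, 142.0], [290.0, 162.0], [340.0, 162.0], [263.0, 215.0], [368.0, 214.0], [242.0, 322.0], [364.0, 323.0], [253.0, 494.0], [359.0, 496.0]]
6 [[293.0, 149.0], [341.0, 148.0], [289.0, 168.0], [339.0, 168.0], [262.0, 221.0], [368.0, 221.0], [240.0, 331.0], [364.0, 332.0], [251.0, 503.0], [358.0, 506.0]]
12 [[291.0, 160.0], [340.0, 160.0], [287.0, 181.0], [338.0, 180.0], [260.0, 234.0], [367.0, 234.0], [236.0, 349.0], [363.0, 350.0], [249.0, 522.0], [358.0, 525.0]]
```

```bash
python3 - <<'E'
from plan import *
s=snap('scene','s24');c=load('s24')
H=F@Ro.from_euler('z',np.radians(10.5)).as_matrix()
def box(x0,x1,y0,y1,z0,z1): return np.array([(x,y,z) for x in(x0,x1) for y in(y0,y1) for z in(z0,z1)],float)
E=[(0,1),(2,3),(4,5),(6,7),(0,2),(1,3),(4,6),(5,7),(0,4),(1,5),(2,6),(3,7)]
outs=[]
for k in(None,0,4):
    a=cv2.resize(s['image'][155:215,205:265,::-1],None,fx=8,fy=8,interpolation=cv2.INTER_CUBIC)[:,:400].copy()
    if k is not None:
      for B in(box(-31,31,-5,5,46,56),box(-20,20,-11,11,56,100)):
        P=[((proj(c,M+F@np.array([-1.5,0,k])+H@(p-[0,0,46]))-[205,155]+.5)*8).astype(int) for p in B]
        for i,j in E: cv2.line(a,P[i].tolist(),P[j].tolist(),(255,255,0),1)
    outs.append(a)
cv2.imwrite('pics/c30.png',cv2.resize(np.hstack(outs),None,fx=.66,fy=.66))
E
```

```text
(no output)
```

View pics/c30.png

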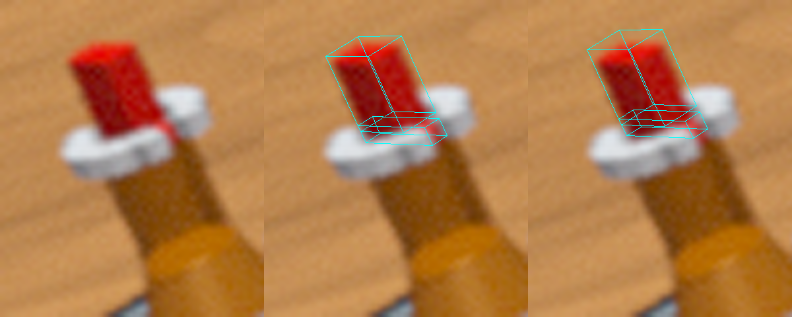

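Request:
jog_arm([
  [-3,5,10],
  [-3,10,12],
  [-3,15,12],
  [-3,15,12],
  [0,15,8],
  [0,10,0],
  [0,0,0],
  [0,0,0],
], yaw=[0,0,0,0,0,0,0,0])

```text
time_s: 37.7
tool_pos: [426.6, -129.3, 297.0]
orientation: [0.974, 0.225, -0.0, 0.0]
contact_force: [0.2, 0.1, -0.1]
finger_gap: 85.3
```

```bash
python3 - <<'E'
from plan import *
s=snap('top','top25');c=load('top25')
d=cv2.absdiff(s['image'],pickle.load(open('pics/top0.pkl','rb'))['image']).max(2)
cv2.imwrite('pics/c31.png',np.hstack([cv2.resize(s['image'][90:310,150:460,::-1],(400,284)),cv2.resize(cv2.cvtColor(d,cv2.COLOR_GRAY2BGR)[90:310,150:460],(400,284))]))
a=cv2.resize(s['image'][200:280,360:440,::-1],None,fx=7,fy=7,interpolation=cv2.INTER_CUBIC);cv2.imwrite('pics/c32.png',a)
E
```

```text
(no output)
```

View pics/c31.png

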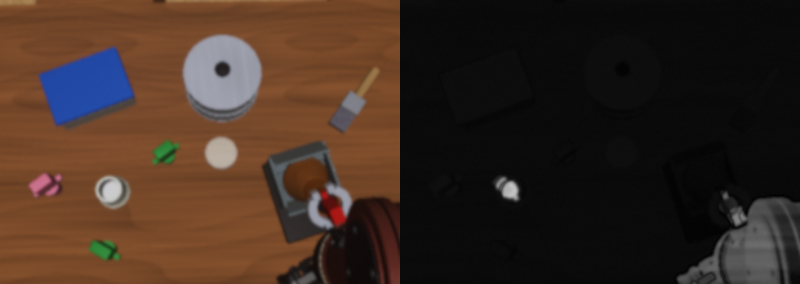

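View pics/c32.png

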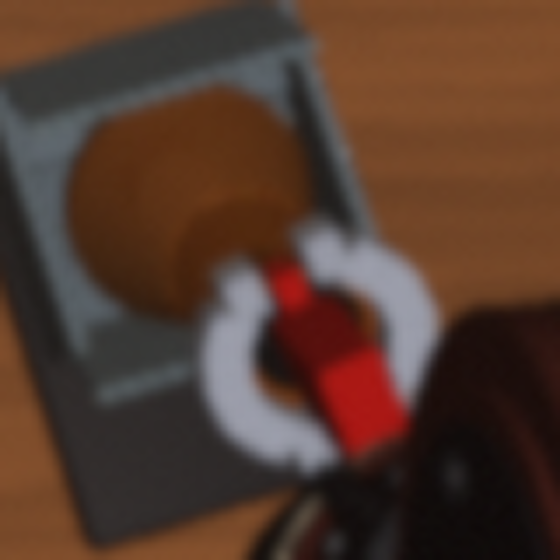

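```bash
python3 - <<'E'
from cell import order
print(order.close_job())
E
```

```text
the job is handed in; nothing more can be done
None
```

The red stopper is in the neck of the amber flask with its cross-bar down in the collar's slot. It is released, the arm is clear of it, and I handed the job in at about 37.8 s.

**What I did:** The tool only turns about the vertical. So I gripped the stopper across its 22 mm, lifted it part-way and tilted it about the jaw axis against the cup's rim to about 31°. I measured the slot at about 11° from the flask's x and turned the stopper to about 9°, within the 6° of play. I then pushed it in along the flask's axis until it stopped, with at most about 7 N read at the wrist, and backed off about 2 mm before opening.

**What went wrong first:** The finger ends turned out to be about 30 mm short of the reported TCP, so two grasps slipped.
- After the first slip the stopper was left leaning in the cup. I set it upright again before going on.
- The second slip pressed about 14 N on the stopper while it stood in its cup.

**Last checks:**
- **Fit:** The stopper's axis was within about 1° of the flask's. The bar was at 9.9°, inside the slot.
- **Depth:** The wrist-camera fit put the shoulder 5 mm below the rim and 4.5 mm off-axis, which I took as bias from the rounded edges. The scene-camera overlay matched fully home to within about 2 mm. I did not do a separate press test after letting go.
- **Everything else:** The top view showed no change to the sieves, box, dish, brush or lookalikes. The force reading was near zero.

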